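# Hang door fittings on the sloping sales board and bolt them on

## Task

Hang the two loose brass fittings on the sloping display board by their holes: the door pull with the long handle on the thick peg and the short thumb-turn plate on the thin peg, each lying flat on the board with its handle outwards and its body hanging straight down the slope. Then slide the bolt to the right across both of them, fully home through its keeper, so that they cannot be lifted off. Leave the other wares on the table where they are.

Things in the scene. Friction and masses are not known exactly. Their poses are not given: they have to be found in the camera images.
- door_pull: Brass door pull lying handle up, 0.4 kg: plate 160 x 36 x 6 mm, 20 mm round hole near one end, straight grip bar on two posts. Origin: centre of the plate's underside; x along it to the holed end, z out of the handle side. Bar 84 (x) x 12 x 12 mm, centred at x = -14 mm, 36 mm above the underside; posts, 12 mm thick, at x = -42 and +14 mm
- pull_eye (a point): Centre of the door pull's hole, level with the underside, at x = +62 mm of the pull; axes as the pull's
- pull_grip (a point): Middle of the door pull's grip bar, where to pinch it across its 12 mm width (along y); axes as the pull's
- turn_plate: Brass thumb-turn plate lying turn up, the shorter fitting, 0.22 kg: plate 100 x 36 x 6 mm, 13 mm round hole near one end, upright flat turn (fixed) 26 mm long (x), 10 mm thick (y), at x = -18 mm, top 41 mm above the underside, on a disc 24 mm wide, 3 mm high. Origin: centre of the plate's underside; x along it to the holed end, z out of the turn side
- turn_eye (a point): Centre of the thumb-turn plate's hole, level with the underside, at x = +34 mm of the plate; axes as the plate's
- turn_grip (a point): On the thumb turn, 32 mm above the plate's underside, where to pinch it across its 10 mm thickness (along y); axes as the plate's
- board: Fixed dark wooden display board, 440 mm wide, 220 mm up the slope; its face rises away from the robot at 35 degrees to the table. Two pegs at its upper right, bolt and channel upper left, keeper at the right edge; two escutcheons screwed on at lower left stay. Origin: on the table under its middle, 85 mm below the face; x level, away from the robot, y along the board to the left, z up
- thick_peg: Thicker steel peg, 14 mm diameter, 40 mm long, chamfered end, square to the board's face, so leaning 35 degrees towards the robot. Origin: centre of its foot, in the face; z along the peg outwards, x up the slope, y along the board to the left. The pegs stand 80 mm apart along y; either may be the left one
- thin_peg: The thinner steel peg, 8 mm diameter, otherwise like the thick one (40 mm long, same axes, origin at its foot in the face)
- bolt (a joint): Slide of the bolt, a steel rod 10 mm thick along the board's y: 0 = drawn back to the left, grows to the right (board's -y), 0.195 m = fully home at its stop, tip through the keeper. Rod centre 15 mm above the face, 27 mm down the slope from the pegs: it passes over plates hung flat on the pegs and locks them on. Tip 195 mm to the right of the knob. Friction 1.5 N
- keeper (a point): Centre of the keeper, a steel bridge 18 mm wide (along y) and 29 mm high at the right edge of the board, that the rod's tip enters
- horseshoe: Bystander: dark steel horseshoe lying flat, about 110 mm, 8 mm thick; origin at its centre on the table
- padlock: Bystander: brass padlock lying flat, body 45 x 45 x 20 mm; origin under the body
- butt_hinge: Bystander: open steel butt hinge lying flat, 75 x 68 mm, 8 mm thick; no handle
- brass_post: Bystander: upright brass post, 28 mm diameter, 75 mm tall; origin at its foot
- candlestick: Bystander: brass candlestick, foot 90 mm across, 165 mm tall; origin at its foot
- screw_jar: Bystander: glass jar, 70 mm diameter, 90 mm tall; origin at its foot
- bolt_knob (a point): On the bolt's upright round knob, 45 mm above the board's face, where to pinch it. The knob's shank is 14 mm in diameter; its head, 17 mm in diameter, reaches from 49 to 62 mm above the face. The channel walls beside it rise 20 mm above the face. Axes: z out of the face, x up the slope, y to the left
Things that resemble listed ones, but are neither listed nor needed, are in the scene too. What is shaped like the turn_plate but purple or turquoise is not meant. Leave any green look-alike of the door_pull alone.

How it is judged:
By the outcome, as a careful person would: the job done as asked, in the order asked, and still so for the second after the job is handed in, with the robot touching nothing.
It also fails if it takes over 72 s, if anything falls off the work surface, if the arm or the gripper's body presses on something with over 40 N, if the wrist force passes 120 N, or if a joint passes its speed limit or range.

## Robot

A 6-joint arm with a two-finger parallel gripper is mounted at the origin on the work surface. World frame = base frame: x ahead of the robot, y to its left, z up, the work surface at z = 0. Lengths are in m, angles in rad, forces in N, time in s.
With the tool pointing down it reaches from about 0.375 to 0.9 m from the base axis. Payload 3.1 kg.
Tool frame: the origin (TCP) lies midway between the tips of the shut fingers; the grasp point (between the pads) lies 19 mm behind it; x points along the fingers, z is the direction in which the jaws open and shut, and the axes are right-handed (so a half turn about x gives the same grasp; the last joint's range is limited). The gripper opens to 87 mm and grips with 3 to 60 N. Pads are 19 mm wide; open, the fingers measure 117 mm over their backs; the gripper's body (75 mm by 190 mm) begins 51 mm behind the grasp point.
Start: joints at [0.997, 0.527, 1.433, -0, 1.181, -0.178], TCP at [0.241, 0.577, 0.223] pointing down, gripper open.
Joint ranges: [-3.08, 3.08], [-0.75, 2.2], [0.22, 2.44], [-1.43, 4.57], [0, 2.65], [-2.85, 2.85]. Speed limits (rad/s): [2.79, 2.79, 3.14, 3.14, 3.14, 3.14].

## Interface

Orientations are given as a unit quaternion [x, y, z, w].
In Python, from rig import robot, optics, workorder gives the robot as it stands.
- The arm moves only by the tool arm_command, never from a script. Its argument "plan" is a list of rows, each a list of 7 numbers: the shift along the tool's x, y, z in cm, then the turn, a rotation vector about the tool's x, y, z in rad, then the finger opening in cm, from 0 to 8.7. In form: [[x, y, z, ax, ay, az, gripper], ...]. A call has 1 to 12 rows; each row shifts and turns the pose as measured when the row begins, along the tool's axes as they then stand; what a row does not reach is not made up. A row lasts 1/8 s, in which the tool goes at most 62.5 mm and 10.7 degrees, less where a joint would pass 70% of its speed; a pose out of reach is approached as far as the arm can. A call with a gripper value outside its range is refused whole. The fingers move at their own pace and stop on an object; "grip_force" is the grip in N (left out, the last holds). Time passes only in rows, so rows that do not move let the fingers close. It gives the time, the measured TCP pose, the force and the opening at its end, in the units of the state.
- robot.get_obs(): the state, without advancing time (a new reading comes with each control period).
- optics.camera(name): name is "scene" or "top" or "wrist"; returns (picture, depth): 420x560x3 uint8, blue, green, red; 420x560 float32, m along the optical axis (not along the pixel's ray), 0 where there is no reading.
- optics.camera_info(name): a dict with "mtx" (3x3 intrinsics, pixels), "k1" (the pictures are not rectified: a ray, as slopes to the right and down, at radius r is drawn at 1 + k1 r^2 times it, then the intrinsics apply), "position" and "rotation" of the camera in the world; the wrist camera has in their place "tool_from_camera" (4x4, takes a point from camera to tool coordinates, whose origin is the TCP and whose axes are the tool frame's). Camera axes: x right, y down, z forward; pixel columns grow to the right and rows downward; lengths in m; the calibration is good to about 2 mm. A picture is of the moment at which its call begins: read the wrist's pose just before it. camera_info takes no time and is no camera call.
- workorder.hand_in(): hands the job in, once; it reports no verdict.
The state is a dict: "time": time; "q": joint angles; "joint_velocities": joint speeds; "joint_torque": joint torques, N m; "position": TCP position; "tool_rot": TCP orientation; "ft_force": force on the tool from outside, world axes, zero at the start; "moment": the same for the moment, N m; "grip_width": finger opening in m.
Only numpy, scipy, OpenCV 4.12 (cv2) and the standard library are available. Lean on these libraries where they do the work, as an engineer would, in place of code of your own. Each camera call takes 0.05 s, during which the arm holds its last target. There are 200 camera calls.

## Working session

There is one attempt and no reset: what is moved stays moved. The work goes in short steps, Python scripts to look and compute and a tool call to move; the robot and the scene stay as the last step left them, time stands still between calls to the robot, and variables do not carry over. Pictures are saved under pics/ and viewed, about 8 in all and at most 12, crops included, and the job is handed in when it is done.

Besides the shell and the picture viewer there is one more tool, called after "Emit:" as name(argument=value, ...) on one line, values as JSON. arm_command: Moves the arm, as the interface text tells. Its arguments: {"type":"object","properties":{"plan":{"type":"array"},"grip_force":{"type":"number"}},"required":["plan"]}

```bash
mkdir -p pics; ls; cat > h.py <<'E'
import numpy as np, cv2
from scipy.spatial.transform import Rotation as R
from rig import robot, optics, workorder
def cam(name):
    o=robot.get_obs(); p,d=optics.camera(name); i=optics.camera_info(name)
    if name=="wrist":
        T=np.eye(4);T[:3,:3]=R.from_quat(o["tool_rot"]).as_matrix();T[:3,3]=o["position"]
        T=T@np.array(i["tool_from_camera"])
    else:
        T=np.eye(4);r=np.array(i["rotation"]);T[:3,:3]=r if r.shape==(3,3) else R.from_quat(r).as_matrix();T[:3,3]=i["position"]
    return p,d,np.array(i["mtx"]),i["k1"],T
def rays(uv,M,k1):
    uv=np.atleast_2d(np.asarray(uv,float))
    return cv2.undistortPoints(uv.reshape(-1,1,2),M,np.array([k1,0,0,0,0.])).reshape(-1,2)
def world(uv,z,M,k1,T):   # pixel + depth along axis
    n=rays(uv,M,k1); z=np.atleast_1d(z)
    return (np.c_[n,np.ones(len(n))]*z[:,None])@T[:3,:3].T+T[:3,3]
def onplane(uv,n,c,M,k1,T): # plane n.p=c
    r=rays(uv,M,k1); d=np.c_[r,np.ones(len(r))]@T[:3,:3].T
    t=(c-T[:3,3]@n)/(d@n); return T[:3,3]+d*t[:,None]
def cloud(d,M,k1,T):
    v,u=np.mgrid[:d.shape[0],:d.shape[1]]
    P=world(np.c_[u.ravel(),v.ravel()],d.ravel(),M,k1,T).reshape(*d.shape,3); P[d==0]=np.nan
    return P
def proj(P,M,k1,T):
    c=(np.atleast_2d(P)-T[:3,3])@T[:3,:3]; n=c[:,:2]/c[:,2:]; n=n*(1+k1*(n**2).sum(1,keepdims=True))
    return n@M[:2,:2].T+M[:2,2]
E
python3 - <<'E'
from h import *
for n in ["top","scene"]:
    p,d,M,k1,T=cam(n); cv2.imwrite(f"pics/{n}0.png",p); np.savez(f"{n}0.npz",p=p,d=d,M=M,k1=k1,T=T)
    print(n,M.round(1).tolist(),k1,T.round(3).tolist(),(d==0).mean())
print(robot.get_obs()); print(optics.camera_info("wrist"))
E
```

```text
pics
top [[425.2, 0.0, 288.7], [0.0, 425.2, 216.7], [0.0, 0.0, 1.0]] -0.004783530409854752 [[-0.024, -0.984, 0.177, 0.26], [-1.0, 0.023, -0.005, 0.027], [0.0, -0.177, -0.984, 1.198], [0.0, 0.0, 0.0, 1.0]] 0.004000850340136054
scene [[431.5, 0.0, 279.0], [0.0, 431.5, 206.2], [0.0, 0.0, 1.0]] -0.013623206101978527 [[-0.879, 0.271, -0.393, 0.911], [0.477, 0.536, -0.696, 0.848], [0.022, -0.799, -0.601, 0.825], [0.0, 0.0, 0.0, 1.0]] 0.004128401360544218
{'time': 0.1, 'q': array([ 9.96488591e-01,  5.28371602e-01,  1.43376289e+00, -1.43250558e-05,
        1.18139308e+00, -1.78493524e-01]), 'joint_velocities': array([-2.28074686e-03, -1.85659905e-03, -2.21954838e-03,  7.93796766e-04,
        6.43854386e-05, -3.68383913e-03]), 'joint_torque': array([ 1.45702330e-05, -4.40986562e+01, -1.77151912e+01,  6.34940621e-02,
        5.33860736e-02, -5.69791519e-05]), 'position': array([0.2405878 , 0.5761321 , 0.22167405]), 'tool_rot': array([-0.39220903,  0.58917344,  0.39165632,  0.58792182]), 'ft_force': array([-0.29511399,  0.75973435, -0.3382119 ]), 'moment': array([ 0.03976289,  0.0356084 , -0.00452551]), 'grip_width': 0.08693048140572479}
{'mtx': array([[295.86788222,   0.        , 278.8704722 ],
       [  0.        , 295.86788222, 209.23502718],
       [  0.        ,   0.        ,   1.        ]]), 'k1': -0.06406166693855762, 'tool_from_camera': array([[-4.57297799e-04, -3.00056253e-01,  9.53921399e-01,
        -1.61594963e-01],
       [ 6.90116801e-04, -9.53921367e-01, -3.00055911e-01,
         8.18173274e-02],
       [ 9.99999657e-01,  5.21102276e-04,  6.43300003e-04,
        -5.65135242e-04],
       [ 0.00000000e+00,  0.00000000e+00,  0.00000000e+00,
         1.00000000e+00]])}
```

View pics/top0.png

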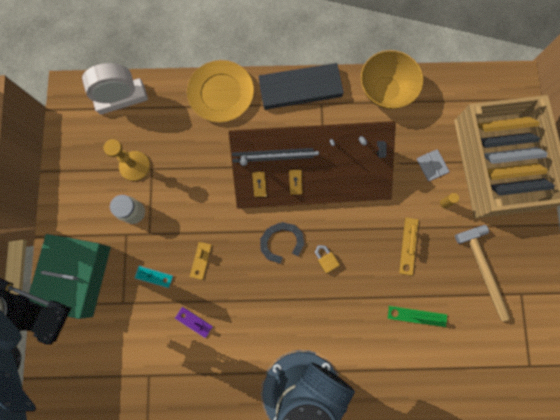

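View pics/scene0.png

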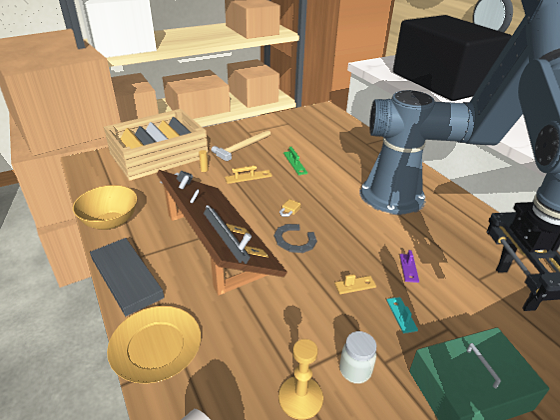

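Top view: door pull candidates are the brass one at (410,247) and the green one at (417,317). The brass one is meant, as the green is to be left alone. Turn-plate candidates are the brass one at (201,261), purple at (195,322) and turquoise at (154,276). The brass one fits, while the brass plates at (259,185) and (295,182) are the screwed-on escutcheons. The pegs are at (333,142) and (362,140), the knob at (243,160) and the keeper at (381,149).

```bash
cat > m1.py <<'E'
from h import *
f=np.load("top0.npz");p,d,M,k1,T=[f[k] for k in ("p","d","M","k1","T")];k1=float(k1)
P=cloud(d,M,k1,T); hsv=cv2.cvtColor(p,cv2.COLOR_BGR2HSV)
# board plane
m=np.zeros(d.shape,bool);m[130:205,235:392]=1
m&=(p.max(2)<75)&~np.isnan(P[...,0])
Q=P[m]
for _ in range(6):
    c=Q.mean(0);n=np.linalg.svd(Q-c,full_matrices=False)[2][2];n*=np.sign(n[2]);r=(Q-c)@n;Q=Q[abs(r)<max(.003,1.5*r.std())]
print("plane n",n.round(4),"tilt",np.degrees(np.arccos(n[2])).round(2),"c",c.round(4),len(Q),r.std())
yb=np.cross([0,0,1],n);  # level dir
up=np.cross(n,np.cross([0,0,1],n)); up=np.array([0,0,1])-n[2]*n; up/=np.linalg.norm(up); left=np.cross(n,up)
print("up",up.round(4),"left",left.round(4),"yaw",np.degrees(np.arctan2(up[1],up[0])))
L=(Q-c)@np.c_[up,left]; print("extent",np.percentile(L,[.3,99.7],axis=0).round(3))
H=(P-c)@n
for nm,b in dict(pegR=(350,128,380,158),pegL=(322,130,345,155),knob=(236,150,256,172),keeper=(372,138,392,160)).items():
    x0,y0,x1,y1=b; mm=np.zeros(d.shape,bool);mm[y0:y1,x0:x1]=1; mm&=(H>.008)&(H<.08)
    q=P[mm]; s=np.c_[(q-c)@up,(q-c)@left,H[mm]]
    print(nm,mm.sum(),"mean",s.mean(0).round(4),"hi",np.percentile(s[:,2],[50,90,100]).round(3), "top mean",s[s[:,2]>s[:,2].max()-.012].mean(0).round(4))
for nm,b in dict(pull=(390,210,430,285),turn=(180,235,220,290)).items():
    x0,y0,x1,y1=b; mm=np.zeros(d.shape,np.uint8)
    mm[y0:y1,x0:x1]=((hsv[...,0]>17)&(hsv[...,0]<32)&(hsv[...,1]>170)&(hsv[...,2]>110))[y0:y1,x0:x1]
    z=P[...,2]; mm2=(mm>0)
    pl=P[mm2&(z<.012)]; hi=P[mm2&(z>.025)]
    xy=P[mm2]; r=cv2.minAreaRect(pl[:,:2].astype(np.float32)*1000)
    print(nm,mm2.sum(),"rect(mm)",np.round(r[0],1),np.round(r[1],1),round(r[2],1),"z med",np.median(pl[:,2]).round(4),"hi",len(hi),hi.mean(0).round(4),hi[:,2].max().round(3))
A=[cv2.resize(p[y:y+80,x:x+80],(390,390),interpolation=cv2.INTER_CUBIC) for x,y in((170,225),(370,207))]
B=cv2.resize(p[122:212,228:398],(780,413),interpolation=cv2.INTER_CUBIC)
W=np.vstack([np.hstack(A),B]); W=cv2.resize(W,(580,597)); cv2.imwrite("pics/crop1.png",W)
E
python3 m1.py
```

```text
plane n [-0.5729 -0.0211  0.8193] tilt 34.98 c [ 0.5963 -0.0548  0.0852] 7836 0.0015077323691747636
up [0.8188 0.0302 0.5733] left [-0.0368  0.9993  0.    ] yaw 2.1099979064521253
extent [[-0.105 -0.207]
 [ 0.107  0.221]]
pegR 69 mean [ 0.0607 -0.1384  0.0277] hi [0.029 0.04  0.044] top mean [ 0.0719 -0.1205  0.0379]
pegL 17 mean [ 0.0724 -0.041   0.0287] hi [0.033 0.037 0.04 ] top mean [ 0.0714 -0.0412  0.0357]
knob 177 mean [0.0463 0.1846 0.0279] hi [0.02  0.059 0.065] top mean [0.0448 0.1896 0.0597]
keeper 121 mean [ 0.0462 -0.1709  0.0265] hi [0.029 0.031 0.034] top mean [ 0.0452 -0.1714  0.0287]
pull 520 rect(mm) [ 382.9 -313.6] [ 40.  156.9] 81.1 z med 0.0069 hi 128 [ 0.3977 -0.3139  0.0417] 0.048
turn 323 rect(mm) [357.2 272.1] [36.1 99.5] 77.1 z med 0.0064 hi 35 [0.3748 0.2681 0.0405] 0.048
```

View pics/crop1.png

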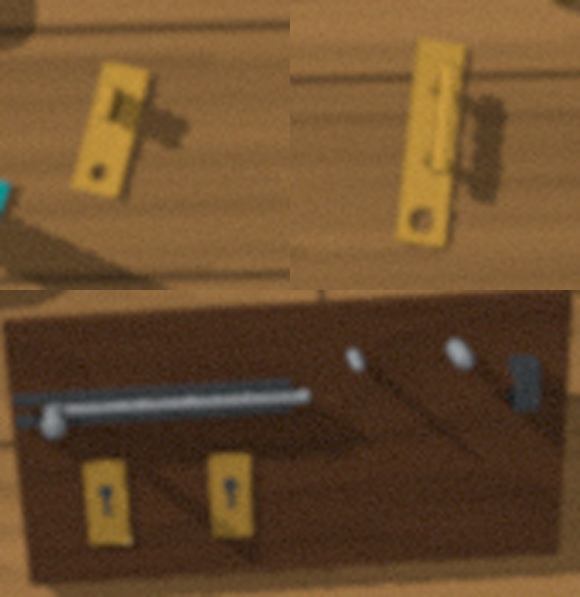

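The crop confirms the brass thumb-turn plate and brass door pull, both with their holes towards the robot. The right-hand peg is the thick one and the left-hand the thin one. Measured sizes (36x99.5 and 40x157 mm, face tilt 34.98°) agree with the given ones.

```bash
cat > plan.py <<'E'
from h import *
n=np.array([-0.5729,-0.0211,0.8193]);n/=np.linalg.norm(n);C=np.array([0.5963,-0.0548,0.0852])
up=np.array([0,0,1])-n[2]*n;up/=np.linalg.norm(up);left=np.cross(n,up)
def rot(x,z): # tool x, jaw z
    x=np.array(x,float);x/=np.linalg.norm(x);z=np.array(z,float);z-=x*(x@z);z/=np.linalg.norm(z)
    return R.from_matrix(np.c_[x,np.cross(z,x),z])
def down(yaw): return rot([0,0,-1],[np.cos(yaw),np.sin(yaw),0])
def slope(a,b,h): return C+a*up+b*left+h*n
def rows(wps,g,step=.05,ang=.17,o=None):
    o=o or robot.get_obs(); p=np.array(o["position"]);r=R.from_quat(o["tool_rot"]);out=[]
    for P,Q in wps:
        rv=(r.inv()*Q).as_rotvec();k=max(1,int(np.ceil(max(np.linalg.norm(P-p)/step,np.linalg.norm(rv)/ang))))
        p0,r0=p,r
        for i in range(1,k+1):
            pn=p0+(P-p0)*i/k;rn=r0*R.from_rotvec(rv*i/k)
            t=r.inv().apply(pn-p)*100;a=(r.inv()*rn).as_rotvec()
            out.append([round(float(v),2) for v in t]+[round(float(v),3) for v in a]+[g]);p,r=pn,rn
    print(len(out));[print(x,end=",\n" if (i+1)%12 else "\n--\n") for i,x in enumerate(out)]
def delta(P,Q):
    o=robot.get_obs();r=R.from_quat(o["tool_rot"]);print("t",round(o["time"],2),"d cm",(r.inv().apply(P-o["position"])*100).round(2),"rv",(r.inv()*Q).as_rotvec().round(3),"F",o["ft_force"].round(1),"w",round(o["grip_width"],4))
PULLC=np.array([.3829,-.3136]);PY=np.radians(81.1)
E
python3 - <<'E'
from plan import *
D=down(PY)
rows([(np.array([.42,.32,.22]),down(np.radians(75))),(np.array([.47,-.05,.20]),D),(np.array([.3967,-.3158,.12]),D)],6.0,step=.056)
E
```

```text
19
[0.03, -4.4, -2.79, -0.022, -0.0, -0.0, 6.0],
[0.03, -4.34, -2.88, -0.022, -0.0, -0.0, 6.0],
[0.03, -4.28, -2.98, -0.022, -0.0, -0.0, 6.0],
[0.03, -4.21, -3.07, -0.022, -0.0, -0.0, 6.0],
[0.03, -4.14, -3.17, -0.022, -0.0, -0.0, 6.0],
[0.03, -4.07, -3.26, -0.022, -0.0, -0.0, 6.0],
[0.29, -2.06, -4.92, -0.015, -0.0, 0.0, 6.0],
[0.29, -1.98, -4.95, -0.015, 0.0, 0.0, 6.0],
[0.29, -1.91, -4.98, -0.015, -0.0, -0.0, 6.0],
[0.29, -1.83, -5.01, -0.015, 0.0, 0.0, 6.0],
[0.29, -1.76, -5.04, -0.015, 0.0, 0.0, 6.0],
[0.29, -1.68, -5.06, -0.015, 0.0, -0.0, 6.0]
--
[0.29, -1.6, -5.09, -0.015, -0.0, -0.0, 6.0],
[1.33, 0.52, -4.57, 0.0, 0.0, 0.0, 6.0],
[1.33, 0.52, -4.57, 0.0, 0.0, 0.0, 6.0],
[1.33, 0.52, -4.57, 0.0, 0.0, -0.0, 6.0],
[1.33, 0.52, -4.57, -0.0, 0.0, 0.0, 6.0],
[1.33, 0.52, -4.57, 0.0, 0.0, 0.0, 6.0],
[1.33, 0.52, -4.57, -0.0, -0.0, 0.0, 6.0],
```

Emit:
arm_command(plan=[[0,-4.4,-2.8,-0.022,0,0,6],[0,-4.3,-2.9,-0.022,0,0,6],[0,-4.3,-3.0,-0.022,0,0,6],[0,-4.2,-3.1,-0.022,0,0,6],[0,-4.1,-3.2,-0.022,0,0,6],[0,-4.1,-3.3,-0.022,0,0,6],[0.3,-2.1,-4.9,-0.015,0,0,6],[0.3,-2.0,-4.9,-0.015,0,0,6],[0.3,-1.9,-5.0,-0.015,0,0,6],[0.3,-1.8,-5.0,-0.015,0,0,6],[0.3,-1.8,-5.0,-0.015,0,0,6],[0.3,-1.7,-5.1,-0.015,0,0,6]])

```text
time: 1.6
position: [0.4722, -0.0114, 0.2006]
tool_rot: [-0.459, 0.538, 0.459, 0.537]
ft_force: [0.5, 0.1, 1.2]
grip_width: 0.0598
```

```bash
python3 - <<'E'
from plan import *
D=down(PY); o=robot.get_obs(); print(o["position"],o["q"].round(2))
rows([(np.array([.47,-.05,.20]),D),(np.array([.3967,-.3158,.12]),D)],6.0,step=.056)
E
```

```text
[ 0.47216503 -0.01138567  0.2005897 ] [-0.26  0.36  1.83 -0.    0.96 -1.67]
7
[0.07, -0.39, -3.85, -0.002, -0.002, -0.001, 6.0],
[1.33, 0.52, -4.57, 0.0, 0.0, 0.0, 6.0],
[1.33, 0.52, -4.57, 0.0, 0.0, 0.0, 6.0],
[1.33, 0.52, -4.57, 0.0, 0.0, 0.0, 6.0],
[1.33, 0.52, -4.57, 0.0, 0.0, 0.0, 6.0],
[1.33, 0.52, -4.57, 0.0, 0.0, 0.0, 6.0],
[1.33, 0.52, -4.57, 0.0, 0.0, 0.0, 6.0],
```

Emit:
arm_command(plan=[[0,-0.4,-3.9,0,0,0,6],[1.3,0.5,-4.6,0,0,0,6],[1.3,0.5,-4.6,0,0,0,6],[1.3,0.5,-4.6,0,0,0,6],[1.3,0.5,-4.6,0,0,0,6],[1.3,0.5,-4.6,0,0,0,6],[1.3,0.5,-4.5,0,0,0,6],[0,0,0,0,0,0,6]])

```text
time: 2.6
position: [0.3949, -0.3323, 0.1196]
tool_rot: [-0.459, 0.539, 0.456, 0.539]
ft_force: [0.7, 0.2, 0.7]
grip_width: 0.0599
```

```bash
cat > wl.py <<'E'
from plan import *
def look(tag,save=True):
    p,d,M,k1,T=cam("wrist"); np.savez(f"{tag}.npz",p=p,d=d,M=M,k1=k1,T=T); cv2.imwrite(f"pics/{tag}.png",p)
    return p,d,M,k1,T
def fit(tag,zt=.006,L=100):
    p,d,M,k1,T=look(tag);P=cloud(d,M,k1,T);hsv=cv2.cvtColor(p,cv2.COLOR_BGR2HSV)
    m=(hsv[...,0]>15)&(hsv[...,0]<33)&(hsv[...,1]>150)&(hsv[...,2]>90)&(P[...,2]<.06)
    nl,lab,st,_=cv2.connectedComponentsWithStats(m.astype(np.uint8))
    c=lab==1+st[1:,4].argmax()
    z=P[...,2];pl=P[c&(abs(z-zt)<.003)];hi=P[c&(z>.033)&(z<.05)]
    r=cv2.minAreaRect(pl[:,:2].astype(np.float32)*1000);print("plate",np.round(r[0],1),np.round(r[1],1),round(r[2],2),"z",np.median(pl[:,2]).round(4))
    r2=cv2.minAreaRect(hi[:,:2].astype(np.float32)*1000);print("grip",np.round(r2[0],1),np.round(r2[1],1),round(r2[2],2),"z",np.median(hi[:,2]).round(4),np.median(hi,axis=0).round(4))
E
python3 - <<'E'
from wl import *
fit("w1"); delta(np.array([.3967,-.3158,.017]),down(PY))
E
```

```text
plate [0. 0.] [0. 0.] 0.0 z nan
grip [ 396.5 -319.8] [ 2.5 23.3] 81.51 z 0.0394 [ 0.3963 -0.3205  0.0394]
t 2.65 d cm [10.28  0.07  1.47] rv [-0.007 -0.001  0.002] F [ 0.4  0.2 -0.1] w 0.0602
  return _methods._mean(a, axis=axis, dtype=dtype,
  ret = ret.dtype.type(ret / rcount)
```

View pics/w1.png

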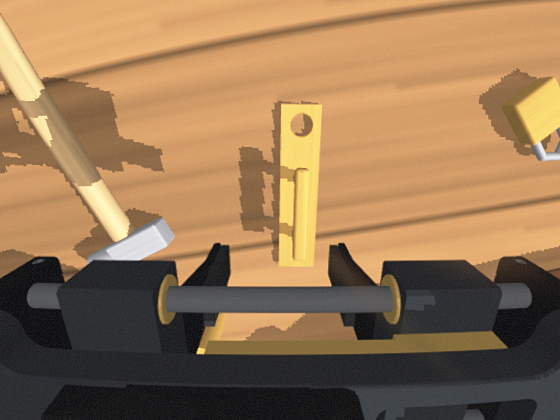

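The wrist view shows the brass pull at pixels (280-322, 102-265), with its hole at (301,124) and its bar at (301,215). It lies between the fingers, about 1.5 cm off to the jaw's left.

```bash
python3 - <<'E'
from wl import *
f=np.load("w1.npz");p,d,M,k1,T=[f[k] for k in ("p","d","M","k1","T")];k1=float(k1)
P=cloud(d,M,k1,T);hsv=cv2.cvtColor(p,cv2.COLOR_BGR2HSV)
sub=np.zeros(d.shape,bool);sub[95:285,260:345]=1
z=P[...,2];print("z hist",np.nanpercentile(z[110:260,284:296],[5,50,95]).round(4), "table",np.nanmedian(z[30:90,260:340]).round(4))
# column-wise: board plate top plane z=.006 rays for corners, hole
m=sub&(hsv[...,1]>110)&(z>.003)&(z<.06); pl=P[m&(z<.010)]; hi=P[m&(z>.036)]
for q in(pl,hi):
    r=cv2.minAreaRect(q[:,:2].astype(np.float32)*1000);print(len(q),np.round(r[0],1),np.round(r[1],1),round(r[2],2),q.mean(0).round(4))
print("hole",onplane([[301.5,124.5]],np.array([0,0,1.]),.006,M,k1,T).round(4))
E
```

```text
z hist [0.0009 0.0056 0.0406] table -0.0006
4395 [ 385.6 -313. ] [ 36.2 160.3] 79.83 [ 0.3754 -0.3119  0.0055]
1282 [ 398.3 -315.3] [12.1 82.9] 79.88 [ 0.3962 -0.3152  0.041 ]
hole [[ 0.3241 -0.301   0.006 ]]
```

```bash
python3 - <<'E'
from plan import *
D=down(np.radians(79.85)); print(robot.get_obs()["position"])
rows([(np.array([.3983,-.3153,.10]),D),(np.array([.3983,-.3153,.017]),D)],6.0,step=.03)
E
```

```text
[ 0.39485803 -0.33027937  0.11978338]
4
[1.98, -0.09, 1.54, 0.015, -0.001, 0.002, 6.0],
[2.77, -0.0, -0.0, 0.0, 0.0, 0.0, 6.0],
[2.77, -0.0, -0.0, 0.0, 0.0, 0.0, 6.0],
[2.77, -0.0, -0.0, 0.0, 0.0, 0.0, 6.0],
```

Emit:
arm_command(plan=[[2.0,-0.1,1.5,0.015,0,0,5],[2.7,0,0,0,0,0,5],[2.7,0,0,0,0,0,5],[1.5,0,0,0,0,0,5],[0.6,0,0,0,0,0,5],[0,0,0,0,0,0,5]])

```text
time: 3.4
position: [0.4004, -0.3093, 0.0245]
tool_rot: [-0.456, 0.541, 0.455, 0.542]
ft_force: [0.4, 0.8, 0.5]
grip_width: 0.0498
```

```bash
python3 - <<'E'
from plan import *
delta(np.array([.3983,-.3153,.017]),down(np.radians(79.85)))
E
```

```text
t 3.4 d cm [ 0.75  0.1  -0.63] rv [0.005 0.    0.002] F [0.4 0.8 0.5] w 0.0498
```

Emit:
arm_command(plan=[[0.6,0.1,-0.5,0.005,0,0,5],[0.1,0,0,0,0,0,5],[0,0,0,0,0,0,1.0],[0,0,0,0,0,0,0.6],[0,0,0,0,0,0,0.6],[0,0,0,0,0,0,0.6],[0,0,0,0,0,0,0.6],[0,0,0,0,0,0,0.6]], grip_force=45)

```text
time: 4.4
position: [0.3992, -0.3152, 0.019]
tool_rot: [-0.455, 0.542, 0.452, 0.543]
ft_force: [-0.1, 0.3, -0.1]
grip_width: 0.012
```

```bash
python3 - <<'E'
from plan import *
delta(np.array([.3983,-.3153,.017]),down(np.radians(79.85)))
# hang target: peg foot measured (slope a=.0715,b=-.1205); eye offset: TCP is 76 mm down slope of eye, 17 above underside
Q=rot(-n,-left)
a,b=.0715,-.1205
pre=slope(a-.076,b,.017+.075); print("pre",pre.round(3))
hi=pre+n*.05
rows([(np.array([.398,-.315,.15]),down(np.radians(79.85))),(np.array([.43,-.27,.24]),down(np.radians(0))),(hi,rot(-n,-left))],0.6,step=.04,ang=.16)
E
```

```text
t 4.4 d cm [ 0.2   0.09 -0.03] rv [-0.001 -0.002  0.005] F [-0.1  0.3 -0.1] w 0.012
pre [ 0.544 -0.177  0.158]
24
[-3.28, 0.01, -0.01, -0.0, -0.0, 0.001, 0.6],
[-3.28, 0.02, -0.01, -0.0, -0.0, 0.001, 0.6],
[-3.28, 0.02, -0.0, -0.0, -0.0, 0.001, 0.6],
[-3.27, 0.03, -0.0, -0.0, -0.0, 0.001, 0.6],
[-1.0, -0.26, 0.55, 0.155, 0.0, 0.0, 0.6],
[-1.0, -0.17, 0.59, 0.155, -0.0, 0.0, 0.6],
[-1.0, -0.08, 0.61, 0.155, 0.0, -0.0, 0.6],
[-1.0, 0.01, 0.61, 0.155, -0.0, 0.0, 0.6],
[-1.0, 0.11, 0.6, 0.155, 0.0, -0.0, 0.6],
[-1.0, 0.2, 0.58, 0.155, 0.0, -0.0, 0.6],
[-1.0, 0.29, 0.54, 0.155, 0.0, 0.0, 0.6],
[-1.0, 0.37, 0.49, 0.155, 0.0, 0.0, 0.6]
--
[-1.0, 0.44, 0.43, 0.155, 0.0, -0.0, 0.6],
[0.37, 0.83, 0.78, 0.135, -0.042, 0.044, 0.6],
[0.44, 0.91, 0.64, 0.135, -0.042, 0.044, 0.6],
[0.51, 0.97, 0.5, 0.135, -0.042, 0.044, 0.6],
[0.57, 1.0, 0.34, 0.135, -0.042, 0.044, 0.6],
[0.62, 1.01, 0.18, 0.135, -0.042, 0.044, 0.6],
[0.67, 0.99, 0.02, 0.135, -0.042, 0.044, 0.6],
[0.71, 0.95, -0.14, 0.135, -0.042, 0.044, 0.6],
[0.74, 0.89, -0.3, 0.135, -0.042, 0.044, 0.6],
[0.77, 0.81, -0.45, 0.135, -0.042, 0.044, 0.6],
[0.78, 0.71, -0.58, 0.135, -0.042, 0.044, 0.6],
[0.78, 0.58, -0.7, 0.135, -0.042, 0.044, 0.6]
--
```

Emit:
arm_command(plan=[[-2.0,0,0,0,0,0,0.6],[-3.3,0,0,0,0,0,0.6],[-3.8,0,0,0,0,0,0.6],[-4.0,0,0,0,0,0,0.6],[-1,-0.3,0.55,0.155,0,0,0.6],[-1,-0.2,0.6,0.155,0,0,0.6],[-1,-0.1,0.6,0.155,0,0,0.6],[-1,0,0.6,0.155,0,0,0.6],[-1,0.1,0.6,0.155,0,0,0.6],[-1,0.2,0.6,0.155,0,0,0.6],[-1,0.3,0.5,0.155,0,0,0.6],[-1,0.4,0.5,0.155,0,0,0.6]])

```text
time: 5.9
position: [0.4225, -0.2695, 0.2279]
tool_rot: [-0.035, 0.71, 0.044, 0.702]
ft_force: [0.6, -0.1, -4.0]
grip_width: 0.0117
```

```bash
python3 - <<'E'
from plan import *
o=robot.get_obs();print(o["q"].round(2),o["ft_force"].round(1),o["grip_width"],o["position"])
Q=rot(-n,-left);hi=slope(.0715-.076,-.1205,.017+.125)
rows([(hi,Q)],0.6,step=.04,ang=.16)
E
```

```text
[-0.79  0.36  1.72 -0.    1.08 -0.9 ] [ 0.6 -0.1 -4. ] 0.011662138499443565 [ 0.42251087 -0.26954894  0.2278699 ]
11
[0.26, 0.73, 0.94, 0.144, -0.047, 0.042, 0.6],
[0.34, 0.84, 0.81, 0.144, -0.047, 0.042, 0.6],
[0.41, 0.93, 0.66, 0.144, -0.047, 0.042, 0.6],
[0.48, 1.0, 0.5, 0.144, -0.047, 0.042, 0.6],
[0.54, 1.03, 0.33, 0.144, -0.047, 0.042, 0.6],
[0.6, 1.05, 0.16, 0.144, -0.047, 0.042, 0.6],
[0.64, 1.03, -0.02, 0.144, -0.047, 0.042, 0.6],
[0.68, 0.99, -0.2, 0.144, -0.047, 0.042, 0.6],
[0.71, 0.92, -0.37, 0.144, -0.047, 0.042, 0.6],
[0.72, 0.82, -0.53, 0.144, -0.047, 0.042, 0.6],
[0.73, 0.7, -0.67, 0.144, -0.047, 0.042, 0.6],
```

Lifted: the measured 4.0 N matches 0.4 kg.

Emit:
arm_command(plan=[[0.3,0.7,0.9,0.144,-0.047,0.042,0.6],[0.3,0.8,0.8,0.144,-0.047,0.042,0.6],[0.4,0.9,0.7,0.144,-0.047,0.042,0.6],[0.5,1.0,0.5,0.144,-0.047,0.042,0.6],[0.5,1.0,0.3,0.144,-0.047,0.042,0.6],[0.6,1.0,0.2,0.144,-0.047,0.042,0.6],[0.6,1.0,0,0.144,-0.047,0.042,0.6],[0.7,1.0,-0.2,0.144,-0.047,0.042,0.6],[0.7,0.9,-0.4,0.144,-0.047,0.042,0.6],[0.7,0.8,-0.5,0.144,-0.047,0.042,0.6],[0.7,0.7,-0.7,0.144,-0.047,0.042,0.6],[0,0,0,0,0,0,0.6]])

```text
time: 7.4
position: [0.5088, -0.174, 0.1898]
tool_rot: [0.634, 0.331, -0.33, 0.616]
ft_force: [0.1, -0.8, -3.7]
grip_width: 0.0114
```

```bash
python3 - <<'E'
from wl import *
Q=rot(-n,-left);hi=slope(.0715-.076,-.1205,.017+.125)
print(robot.get_obs()["q"].round(2));delta(hi,Q)
p,d,M,k1,T=look("w2")
print("peg proj foot/tip",proj([slope(.0715,-.1205,0),slope(.0715,-.1205,.04)],M,k1,T).round(1).tolist())
E
```

```text
[-0.78  0.37  2.11  1.11  0.47 -0.17]
t 7.4 d cm [-0.38  1.1   0.4 ] rv [-0.052  0.007  0.013] F [ 0.1 -0.8 -3.7] w 0.0114
peg proj foot/tip [[277.1, 111.0], [277.2, 110.7]]
```

View pics/w2.png

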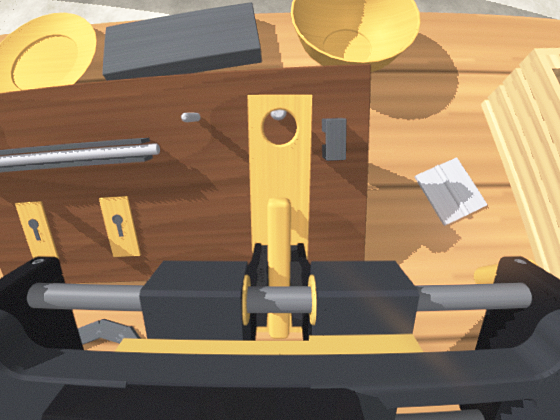

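The wrist view shows the pull held straight, with its hole at (279,127). The thick peg's tip is visible through it at (279,113), the thin peg's tip is at (190,117), and the keeper is at (335,139). I'll correct the pose, come nearer and measure.

Emit:
arm_command(plan=[[0.3,0.6,0.2,-0.026,0.003,0.006,0.6],[1.0,0.5,0.2,-0.026,0.003,0.006,0.6],[1.5,0,0,0,0,0,0.6],[1.0,0,0,0,0,0,0.6],[0,0,0,0,0,0,0.6],[0,0,0,0,0,0,0.6]])

```text
time: 8.2
position: [0.5453, -0.1867, 0.1671]
tool_rot: [0.615, 0.336, -0.313, 0.641]
ft_force: [-0.2, -0.3, -3.8]
grip_width: 0.0111
```

```bash
python3 - <<'E'
from wl import *
Q=rot(-n,-left);hi=slope(.0715-.076,-.1205,.019+.06)
delta(hi,Q)
p,d,M,k1,T=look("w3");o=robot.get_obs();Rt=R.from_quat(o["tool_rot"]).as_matrix();t=np.array(o["position"])
P=cloud(d,M,k1,T)
H=(P-C)@n
print("face check (board px)",np.nanmedian(H[180:200,330:360]).round(4))
S=np.dstack([(P-C)@up,(P-C)@left,H])
# plate plane in tool coordinates
loc=(P-t)@Rt; hsv=cv2.cvtColor(p,cv2.COLOR_BGR2HSV)
br=(hsv[...,0]>15)&(hsv[...,0]<33)&(hsv[...,1]>120)&(abs(loc[...,0]-.013)<.008)&(abs(loc[...,2])<.03)&(loc[...,1]>.02)&(loc[...,1]<.12)
q=loc[br];print("plate tool",len(q),np.median(q,0).round(4),"y range",np.percentile(q[:,1],[.5,99.5]).round(4),"z",np.percentile(q[:,2],[.5,99.5]).round(4))
A=np.c_[q[:,1:],np.ones(len(q))];print("plane x=ay+bz+c",np.linalg.lstsq(A,q[:,0],rcond=None)[0].round(4))
ys,xs=np.where(br);print("px bbox",xs.min(),xs.max(),ys.min(),ys.max())
cs,h=cv2.findContours(br.astype(np.uint8),cv2.RETR_CCOMP,cv2.CHAIN_APPROX_NONE)
for c,hh in zip(cs,h[0]):
    if hh[3]>=0 and cv2.contourArea(c)>150: print("hole",cv2.fitEllipse(c))
x0,y0,x1,y1=150,50,380,220
cv2.imwrite("pics/w3c.png",cv2.resize(p[y0:y1,x0:x1],None,fx=3,fy=3,interpolation=cv2.INTER_CUBIC))
E
```

```text
t 8.2 d cm [ 2.   -0.56 -0.97] rv [ 0.018  0.01  -0.005] F [-0.2 -0.3 -3.8] w 0.0111
face check (board px) -0.0013
plate tool 6170 [0.0138 0.0586 0.0014] y range [0.0206 0.0948] z [-0.0168  0.0188]
plane x=ay+bz+c [ 0.0027 -0.0129  0.0137]
px bbox 248 311 95 222
hole ((279.3393249511719, 127.01277160644531), (34.905120849609375, 37.26025390625), 165.68585205078125)
```

View pics/w3c.png

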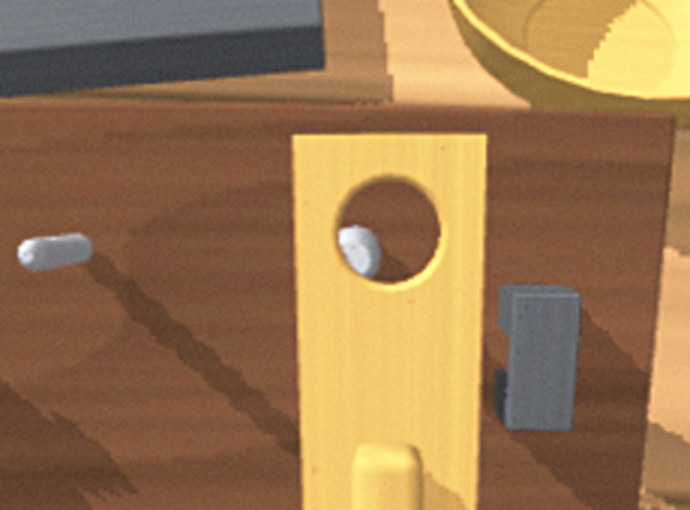

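The crop shows the hole (centre at full-picture pixel (279.3,127)) about 9 px right of the thick peg's tip at (270,133). The thin peg spans from tip (161,135) to foot (179,132), so I'll fix the peg axes numerically.

```bash
python3 - <<'E'
from wl import *
for tag,box in(("w2",(165,100,215,132)),("w3",(150,122,186,145)),("w2k",(268,100,292,122)),("w3k",(260,122,280,145)),("top0",(325,135,342,150)),("top0k",(352,130,376,150))):
    f=np.load(tag.rstrip("k")+".npz");p,d,M,k1,T=[f[k] for k in ("p","d","M","k1","T")];k1=float(k1)
    P=cloud(d,M,k1,T);hsv=cv2.cvtColor(p,cv2.COLOR_BGR2HSV)
    x0,y0,x1,y1=box;b=np.zeros(d.shape,bool);b[y0:y1,x0:x1]=1
    m=b&(hsv[...,1]<90)&(hsv[...,2]>95)
    S=np.dstack([(P-C)@up,(P-C)@left,(P-C)@n])
    mm=m&(S[...,2]>.004)&(S[...,2]<.05); tip=mm&(S[...,2]>.036)
    cam=T[:3,3]-C; print(tag,"cam",(cam@up).round(3),(cam@left).round(3),(cam@n).round(3),mm.sum())
    ys,xs=np.where(m)
    for lo in np.arange(.005,.045,.01):
        k=mm&(S[...,2]>=lo)&(S[...,2]<lo+.01)
        if k.sum(): print("   h",lo.round(3),k.sum(),S[k].mean(0).round(4))
    ys,xs=np.where(tip)
    if len(xs): print("   tip disc",(xs.mean().round(1),ys.mean().round(1)),xs.min(),xs.max(),ys.min(),ys.max())
    # foot ray: silhouette onto face plane
E
```

```text
w2 cam 0.07 -0.12 0.299 137
   h 0.005 20 [ 0.071  -0.044   0.0107]
   h 0.015 26 [ 0.0703 -0.0441  0.0199]
   h 0.025 39 [ 0.0707 -0.0432  0.0314]
   h 0.035 47 [ 0.071  -0.0422  0.037 ]
   tip disc (np.float64(185.2), np.float64(117.2)) 182 188 114 120
w3 cam 0.083 -0.128 0.261 216
   h 0.005 34 [ 0.0712 -0.0447  0.0102]
   h 0.015 47 [ 0.0713 -0.0444  0.0201]
   h 0.025 63 [ 0.0711 -0.0436  0.0311]
   h 0.035 67 [ 0.0709 -0.0421  0.0369]
   tip disc (np.float64(159.6), np.float64(134.8)) 156 165 131 138
w2k cam 0.07 -0.12 0.299 123
   h 0.025 24 [ 0.0671 -0.1208  0.0343]
   h 0.035 99 [ 0.0693 -0.1211  0.0377]
   tip disc (np.float64(278.0), np.float64(113.3)) 272 284 109 118
w3k cam 0.083 -0.128 0.261 164
   h 0.005 3 [ 0.0763 -0.123   0.0086]
   h 0.015 6 [ 0.0768 -0.1235  0.0191]
   h 0.025 34 [ 0.0737 -0.1246  0.0338]
   h 0.035 121 [ 0.0725 -0.1227  0.0377]
   tip disc (np.float64(268.6), np.float64(134.1)) 263 274 128 141
top0 cam 0.365 0.094 1.103 16
   h 0.005 2 [ 0.0725 -0.0381  0.0088]
   h 0.015 5 [ 0.0746 -0.0416  0.0188]
   h 0.025 4 [ 0.0736 -0.0399  0.0313]
   h 0.035 4 [ 0.0719 -0.041   0.0374]
   tip disc (np.float64(332.7), np.float64(143.7)) 332 333 143 144
top0k cam 0.365 0.094 1.103 40
   h 0.005 7 [ 0.0742 -0.1178  0.0077]
   h 0.015 8 [ 0.0756 -0.1191  0.0199]
   h 0.025 7 [ 0.0749 -0.1179  0.0312]
   h 0.035 17 [ 0.0728 -0.1203  0.0389]
   tip disc (np.float64(363.6), np.float64(141.6)) 362 365 140 143
```

```bash
cat > hole.py <<'E'
from wl import *
A,B=.0711,-.1212
def hole(tag,uv,xp,a=A,b=B):
    f=np.load(tag+".npz");M,k1,T=f["M"],float(f["k1"]),f["T"]
    Tc=np.array(optics.camera_info("wrist")["tool_from_camera"])
    return onplane([uv],np.array([1.,0,0]),xp,M,k1,Tc)[0]
def err(e,a=A,b=B): # e: eye in tool frame -> corrections in tool axes after aligning
    o=robot.get_obs();Q=R.from_quat(o["tool_rot"]);t=np.array(o["position"]);W=t+Q.apply(e)
    G=rot(-n,-left);rv=(Q.inv()*G).as_rotvec()
    s=W-C;print("t",round(o["time"],2),"eye slope",np.round([s@up,s@left,s@n],4),"rv",rv.round(3),"F",o["ft_force"].round(1),"w",round(o["grip_width"],4),"v",np.abs(o["joint_velocities"]).max().round(3))
    W2=t+G.apply(e) # eye after pure rotation about TCP
    dm=(a-(W2-C)@up)*up+(b-(W2-C)@left)*left
    print("shift cm (tool)",(Q.inv().apply(dm)*100).round(2),"after-rot underside h",((W2-C)@n).round(4))
E
python3 - <<'E'
from hole import *
e=hole("w3",(279.34,127.01),.0138);print(e.round(4));e[0]=.0198;err(e)
E
```

```text
[0.0138 0.0775 0.0011]
t 8.25 eye slope [ 0.0788 -0.1299  0.0799] rv [ 0.017  0.01  -0.005] F [-0.8 -0.2 -2.7] w 0.0113 v 0.008
shift cm (tool) [-0.01 -0.75 -1.  ] after-rot underside h 0.0794
```

Emit:
arm_command(plan=[[0,-0.4,-0.5,0.009,0.005,-0.002,0.6],[0.5,-0.3,-0.5,0.009,0.005,-0.003,0.6],[1.0,0,0,0,0,0,0.6],[0.8,0,0,0,0,0,0.6],[0,0,0,0,0,0,0.6],[0,0,0,0,0,0,0.6]])

```text
time: 9.0
position: [0.5517, -0.1752, 0.1435]
tool_rot: [0.622, 0.338, -0.315, 0.632]
ft_force: [-0.5, -0.4, -2.2]
grip_width: 0.0115
```

```bash
python3 - <<'E'
from hole import *
err(np.array([.0198,.0775,.0011]))
p,d,M,k1,T=look("w4")
print("peg tip px exp",proj([slope(A,B,.04)],M,k1,T).round(1))
b=p[70:170,225:335];hsv=cv2.cvtColor(p,cv2.COLOR_BGR2HSV)
br=((hsv[...,0]>15)&(hsv[...,0]<33)&(hsv[...,1]>120)).astype(np.uint8);br[:60]=0
cs,h=cv2.findContours(br,cv2.RETR_CCOMP,cv2.CHAIN_APPROX_NONE)
for c,hh in zip(cs,h[0]):
    if hh[3]>=0 and cv2.contourArea(c)>200: print("hole",np.round(cv2.fitEllipse(c)[0],1),cv2.boundingRect(c),cv2.contourArea(c))
m=(hsv[...,1]<90)&(hsv[...,2]>95);w=np.zeros_like(m);w[90:160,245:315]=1
nl,lab,st,ce=cv2.connectedComponentsWithStats((m&w).astype(np.uint8));print(st[1:][st[1:,4]>20],ce[1:][st[1:,4]>20].round(1))
E
```

```text
t 9.0 eye slope [ 0.0708 -0.1199  0.056 ] rv [-0.002 -0.     0.   ] F [-0.5 -0.4 -2.2] w 0.0115 v 0.004
shift cm (tool) [-0.    0.03  0.14] after-rot underside h 0.0561
peg tip px exp [[281.3 125.3]]
hole [ 80.7 248.2] (72, 236, 16, 29) 242.0
hole [279.8 127. ] (262, 109, 36, 38) 997.0
[[270 114  23  23 382]] [[281.1 125. ]]
```

The hole is at (279.8,127) and the peg tip at (281.1,125), which matches the prediction. Pushing on.

Emit:
arm_command(plan=[[0.3,0,0.1,0,0,0,0.6],[0.7,0,0.05,0,0,0,0.6],[0.8,0,0,0,0,0,0.6],[0.7,0,0,0,0,0,0.6],[0,0,0,0,0,0,0.6]])

```text
time: 9.68
position: [0.5673, -0.1769, 0.1218]
tool_rot: [0.621, 0.338, -0.315, 0.633]
ft_force: [0.3, -0.2, -4.0]
grip_width: 0.0116
```

```bash
python3 - <<'E'
from hole import *
err(np.array([.0198,.0775,.0011]))
E
```

```text
t 9.68 eye slope [ 0.0711 -0.1222  0.0295] rv [-0.002  0.001 -0.   ] F [ 0.3 -0.2 -4. ] w 0.0116 v 0.006
shift cm (tool) [-0.    0.   -0.08] after-rot underside h 0.0294
```

Emit:
arm_command(plan=[[0.8,0,-0.05,0,0,0,0.6],[0.8,0,0,0,0,0,0.6],[0.6,0,0,0,0,0,0.6],[0.3,0,0,0,0,0,0.6],[0,0,0,0,0,0,0.6]])

```text
time: 10.3
position: [0.5826, -0.1758, 0.0996]
tool_rot: [0.621, 0.338, -0.316, 0.633]
ft_force: [-0.5, -0.2, -3.4]
grip_width: 0.0114
```

```bash
python3 - <<'E'
from hole import *
err(np.array([.0198,.0775,.0011]))
E
```

```text
t 10.3 eye slope [ 0.0709 -0.1217  0.0023] rv [-0.002  0.001  0.   ] F [-0.5 -0.2 -3.4] w 0.0114 v 0.005
shift cm (tool) [-0.    0.02 -0.04] after-rot underside h 0.0024
```

Emit:
arm_command(plan=[[0.2,-0.2,0,0,0,0,0.6],[0.1,-0.1,0,0,0,0,0.6],[0,0,0,0,0,0,0.6],[0,0,0,0,0,0,3.0],[0,0,0,0,0,0,3.0],[0,0,0,0,0,0,3.0],[0,0,0,0,0,0,3.0]])

```text
time: 11.18
position: [0.5837, -0.1768, 0.0979]
tool_rot: [0.622, 0.335, -0.314, 0.634]
ft_force: [0.3, -0.5, 0.0]
grip_width: 0.0294
```

```bash
python3 - <<'E'
from hole import *
err(np.array([.0198,.0775,.0011]))
E
```

```text
t 11.18 eye slope [ 0.071  -0.1227  0.0009] rv [-0.001  0.002 -0.006] F [ 0.3 -0.5  0. ] w 0.0294 v 0.005
shift cm (tool) [-0.    0.03 -0.13] after-rot underside h 0.0004
```

Emit:
arm_command(plan=[[-1.0,0,0,0,0,0,3.0],[-2.0,0,0,0,0,0,3.0],[-3.0,0,0,0,0,0,4.0],[-3.0,0,0,0,0,0,4.0],[-2.0,0,0,0,0,0,4.0],[0,0,0,0,0,0,4.0]])

```text
time: 11.92
position: [0.5165, -0.1783, 0.1919]
tool_rot: [0.622, 0.335, -0.314, 0.634]
ft_force: [0.7, -0.2, 0.3]
grip_width: 0.0397
```

```bash
python3 - <<'E'
from hole import *
o=robot.get_obs();print(o["position"],o["q"].round(2),o["ft_force"].round(1))
p,d,M,k1,T=look("w5");P=cloud(d,M,k1,T);hsv=cv2.cvtColor(p,cv2.COLOR_BGR2HSV)
S=np.dstack([(P-C)@up,(P-C)@left,(P-C)@n])
br=(hsv[...,0]>15)&(hsv[...,0]<33)&(hsv[...,1]>120)&(S[...,1]<-.08)&(S[...,1]>-.16)&(abs(S[...,0])<.13)
for lo,hi in((.002,.012),(.036,.048)):
    q=S[br&(S[...,2]>lo)&(S[...,2]<hi)]
    if len(q)>20:
        r=cv2.minAreaRect((q[:,:2]*1000).astype(np.float32));print(len(q),np.round(r[0],1),np.round(r[1],1),round(r[2],1),np.median(q,0).round(4))
# turn plate plan: via
TY=np.radians(77.1)
rows([(np.array([.48,-.08,.23]),down(np.radians(-40))),(np.array([.44,.12,.22]),down(np.radians(30))),(np.array([.3748,.2681,.12]),down(TY)),],4.0,step=.05,ang=.17)
E
```

```text
[ 0.51653832 -0.17828867  0.19186966] [-0.79  0.38  2.1   1.14  0.48 -0.24] [ 0.7 -0.2  0.3]
3954 [   5.  -121.3] [ 36.1 160. ] 90.0 [ 0.0229 -0.1208  0.0044]
1127 [  -8.  -121.3] [83.  11.7] 0.3 [-0.0049 -0.1216  0.0401]
20
[-0.73, -0.07, -1.42, -0.116, 0.037, -0.083, 4.0],
[-0.67, 0.04, -1.45, -0.116, 0.037, -0.083, 4.0],
[-0.63, 0.15, -1.46, -0.116, 0.037, -0.083, 4.0],
[-0.59, 0.27, -1.46, -0.116, 0.037, -0.083, 4.0],
[-0.57, 0.39, -1.44, -0.116, 0.037, -0.083, 4.0],
[-0.55, 0.51, -1.41, -0.116, 0.037, -0.083, 4.0],
[-0.55, 0.63, -1.36, -0.116, 0.037, -0.083, 4.0],
[0.12, 1.59, -1.99, -0.153, 0.0, 0.0, 4.0],
[0.13, 1.88, -1.72, -0.153, 0.0, -0.0, 4.0],
[0.13, 2.12, -1.42, -0.153, -0.0, 0.0, 4.0],
[0.13, 2.31, -1.08, -0.153, -0.0, 0.0, 4.0],
[0.12, 2.45, -0.72, -0.153, 0.0, 0.0, 4.0]
--
[0.13, 2.53, -0.34, -0.153, 0.0, -0.0, 4.0],
[0.13, 2.55, 0.05, -0.153, -0.0, 0.0, 4.0],
[0.13, 2.51, 0.44, -0.153, -0.0, -0.0, 4.0],
[2.0, 3.22, 0.35, -0.164, 0.0, 0.0, 4.0],
[2.0, 3.12, 0.87, -0.164, 0.0, 0.0, 4.0],
[2.0, 2.93, 1.37, -0.164, 0.0, 0.0, 4.0],
[2.0, 2.67, 1.83, -0.164, 0.0, 0.0, 4.0],
[2.0, 2.33, 2.24, -0.164, 0.0, 0.0, 4.0],
```

View pics/w5.png

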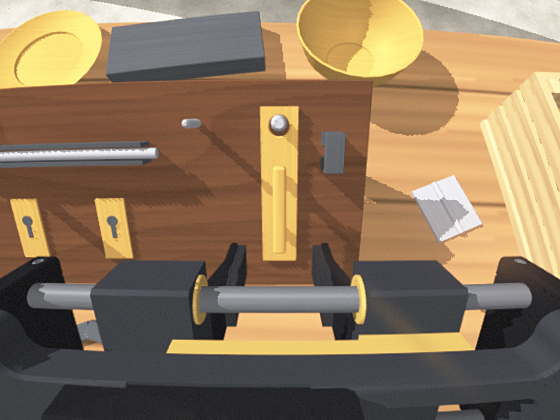

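The picture shows the pull hung flat and straight: peg through the hole at (279,124), plate spanning x 262-298, and tilt 0.0°. Next is the turn plate.

Emit:
arm_command(plan=[[-0.7,-0.1,-1.4,-0.116,0.037,-0.083,4],[-0.7,0,-1.4,-0.116,0.037,-0.083,4],[-0.6,0.1,-1.5,-0.116,0.037,-0.083,4],[-0.6,0.3,-1.5,-0.116,0.037,-0.083,4],[-0.6,0.4,-1.4,-0.116,0.037,-0.083,4],[-0.6,0.5,-1.4,-0.116,0.037,-0.083,4],[-0.6,0.6,-1.4,-0.116,0.037,-0.083,4],[0.1,1.6,-2.0,-0.153,0,0,4],[0.1,1.9,-1.7,-0.153,0,0,4],[0.1,2.1,-1.4,-0.153,0,0,4],[0.1,2.3,-1.1,-0.153,0,0,4],[0.1,2.4,-0.7,-0.153,0,0,4]])

```text
time: 13.48
position: [0.4502, 0.0528, 0.2175]
tool_rot: [-0.037, 0.716, 0.044, 0.695]
ft_force: [-0.5, -0.5, 0.2]
grip_width: 0.0399
```

```bash
python3 - <<'E'
from hole import *
o=robot.get_obs();print(o["position"],o["q"].round(2))
TY=np.radians(77.1)
rows([(np.array([.42,.16,.20]),down(np.radians(40))),(np.array([.3748,.2681,.12]),down(TY)),],4.0,step=.05,ang=.17)
E
```

```text
[0.4501712  0.05276574 0.21753325] [-0.13  0.32  1.83  0.    1.02 -0.25]
8
[0.48, 2.74, -0.43, -0.146, -0.006, -0.005, 4.0],
[0.47, 2.78, -0.03, -0.146, -0.006, -0.005, 4.0],
[0.45, 2.76, 0.37, -0.146, -0.006, -0.005, 4.0],
[0.45, 2.68, 0.77, -0.146, -0.006, -0.005, 4.0],
[2.0, 2.8, 0.87, -0.162, 0.0, 0.0, 4.0],
[2.0, 2.62, 1.31, -0.162, 0.0, 0.0, 4.0],
[2.0, 2.37, 1.72, -0.162, 0.0, 0.0, 4.0],
[2.0, 2.07, 2.08, -0.162, 0.0, 0.0, 4.0],
```

Emit:
arm_command(plan=[[0.5,2.7,-0.4,-0.146,-0.006,-0.005,5],[0.5,2.8,0,-0.146,-0.006,-0.005,5],[0.4,2.8,0.4,-0.146,-0.006,-0.005,5],[0.4,2.7,0.8,-0.146,-0.006,-0.005,5],[2.0,2.8,0.9,-0.162,0,0,5],[2.0,2.6,1.3,-0.162,0,0,5],[2.0,2.2,1.5,-0.162,0,0,5],[1.5,1.0,1.0,-0.162,0,0,5],[0,0,0,0,0,0,5],[0,0,0,0,0,0,5]])

```text
time: 14.72
position: [0.3734, 0.263, 0.1154]
tool_rot: [-0.449, 0.545, 0.458, 0.539]
ft_force: [0.8, 0.9, -0.1]
grip_width: 0.05
```

```bash
python3 - <<'E'
from hole import *
p,d,M,k1,T=look("w6");P=cloud(d,M,k1,T);hsv=cv2.cvtColor(p,cv2.COLOR_BGR2HSV);z=P[...,2]
m=(hsv[...,0]>15)&(hsv[...,0]<33)&(hsv[...,1]>110)&(z>.003)&(z<.06)&(abs(P[...,0]-.365)<.1)&(abs(P[...,1]-.27)<.06)
for lo,hi in((.003,.009),(.036,.046)):
    q=P[m&(z>lo)&(z<hi)]
    if len(q)>5: r=cv2.minAreaRect((q[:,:2]*1000).astype(np.float32));print(len(q),np.round(r[0],1),np.round(r[1],1),round(r[2],2),q.mean(0).round(4))
delta(np.array([.3748,.2681,.013]),down(np.radians(77.1)))
E
```

```text
3339 [357.5 272.9] [ 36.1 100.6] 76.11 [0.3529 0.274  0.0056]
323 [374.4 268.8] [10.  25.2] 75.93 [0.3739 0.2688 0.0398]
t 14.78 d cm [10.26 -0.19  0.53] rv [ 0.047  0.001 -0.015] F [0.6 0.1 0.3] w 0.0502
```

```bash
python3 - <<'E'
from hole import *
delta(np.array([.3747,.2687,.014]),down(np.radians(76.05)))
E
```

```text
t 14.78 d cm [10.16 -0.17  0.59] rv [ 0.066  0.    -0.015] F [0.6 0.1 0.3] w 0.0502
```

Emit:
arm_command(plan=[[0.5,-0.1,0.5,0.06,0,-0.015,4],[2.0,0,0,0,0,0,4],[2.5,0,0,0,0,0,4],[2.2,0,0,0,0,0,4],[1.0,0,0,0,0,0,4],[0.6,0,0,0,0,0,4],[0,0,0,0,0,0,4]])

```text
time: 15.65
position: [0.3835, 0.2667, 0.0297]
tool_rot: [-0.434, 0.555, 0.431, 0.564]
ft_force: [-0.5, 0.2, 0.7]
grip_width: 0.0401
```

```bash
python3 - <<'E'
from hole import *
delta(np.array([.3747,.2687,.014]),down(np.radians(76.05)))
E
```

```text
t 15.65 d cm [ 1.56  0.92 -0.04] rv [-0.012  0.008  0.012] F [-0.5  0.2  0.7] w 0.0401
```

Emit:
arm_command(plan=[[0.7,0.8,0,-0.012,0.008,0.012,4],[0.6,0,0,0,0,0,4],[0,0,0,0,0,0,4]])

```text
time: 16.02
position: [0.376, 0.2693, 0.0169]
tool_rot: [-0.436, 0.556, 0.436, 0.557]
ft_force: [0.4, 1.0, -0.3]
grip_width: 0.0405
```

```bash
python3 - <<'E'
from hole import *
delta(np.array([.3747,.2687,.014]),down(np.radians(76.05)))
E
```

```text
t 16.02 d cm [ 0.29  0.11 -0.09] rv [0.001 0.001 0.001] F [ 0.4  1.  -0.3] w 0.0405
```

Emit:
arm_command(plan=[[0.2,0.1,-0.1,0,0,0,4],[0,0,0,0,0,0,1],[0,0,0,0,0,0,0.4],[0,0,0,0,0,0,0.4],[0,0,0,0,0,0,0.4],[0,0,0,0,0,0,0.4],[0,0,0,0,0,0,0.4]], grip_force=40)

```text
time: 16.9
position: [0.3751, 0.2688, 0.0151]
tool_rot: [-0.436, 0.556, 0.436, 0.558]
ft_force: [-0.1, -0.2, -0.4]
grip_width: 0.0093
```

```bash
python3 - <<'E'
from hole import *
delta(np.array([.3747,.2687,.014]),down(np.radians(76.05)))
D=down(np.radians(76)); hi=slope(.0711-.052,-.0412,.014+.12)
rows([(np.array([.375,.269,.14]),D),(np.array([.42,.16,.22]),down(np.radians(20))),(np.array([.46,.02,.24]),down(np.radians(-40))),(hi,rot(-n,-left))],0.4,step=.045,ang=.16)
E
```

```text
t 16.9 d cm [ 0.11  0.03 -0.02] rv [0.001 0.002 0.002] F [-0.1 -0.2 -0.4] w 0.0093
24
[-4.16, -0.0, 0.01, 0.001, 0.001, 0.001, 0.4],
[-4.16, -0.0, 0.01, 0.001, 0.001, 0.001, 0.4],
[-4.16, 0.0, 0.01, 0.001, 0.001, 0.001, 0.4],
[-1.14, -1.0, -1.36, 0.14, 0.0, 0.0, 0.4],
[-1.14, -1.18, -1.2, 0.14, 0.0, 0.0, 0.4],
[-1.14, -1.34, -1.03, 0.14, 0.0, 0.0, 0.4],
[-1.14, -1.47, -0.83, 0.14, 0.0, -0.0, 0.4],
[-1.14, -1.57, -0.62, 0.14, 0.0, 0.0, 0.4],
[-1.14, -1.64, -0.4, 0.14, 0.0, -0.0, 0.4],
[-1.14, -1.68, -0.16, 0.14, 0.0, 0.0, 0.4],
[-0.29, -2.07, -0.15, 0.15, 0.0, -0.0, 0.4],
[-0.29, -2.07, 0.16, 0.15, -0.0, 0.0, 0.4]
--
[-0.29, -2.03, 0.47, 0.15, -0.0, -0.0, 0.4],
[-0.29, -1.93, 0.77, 0.15, 0.0, 0.0, 0.4],
[-0.29, -1.8, 1.05, 0.15, -0.0, 0.0, 0.4],
[-0.29, -1.62, 1.3, 0.15, 0.0, -0.0, 0.4],
[-0.29, -1.41, 1.53, 0.15, -0.0, 0.0, 0.4],
[0.49, -0.59, 1.92, 0.116, -0.036, 0.082, 0.4],
[0.52, -0.41, 1.96, 0.116, -0.036, 0.082, 0.4],
[0.56, -0.22, 1.98, 0.116, -0.036, 0.082, 0.4],
[0.62, -0.04, 1.97, 0.116, -0.036, 0.082, 0.4],
[0.7, 0.13, 1.94, 0.116, -0.036, 0.082, 0.4],
[0.79, 0.29, 1.89, 0.116, -0.036, 0.082, 0.4],
[0.88, 0.44, 1.82, 0.116, -0.036, 0.082, 0.4]
--
```

Emit:
arm_command(plan=[[-2.5,0,0,0,0,0,0.4],[-4.0,0,0,0,0,0,0.4],[-5.0,0,0,0,0,0,0.4],[-1.1,-1.0,-1.4,0.14,0,0,0.4],[-1.1,-1.2,-1.2,0.14,0,0,0.4],[-1.1,-1.3,-1.0,0.14,0,0,0.4],[-1.1,-1.5,-0.8,0.14,0,0,0.4],[-1.1,-1.6,-0.6,0.14,0,0,0.4],[-1.1,-1.6,-0.4,0.14,0,0,0.4],[-1.1,-1.7,-0.2,0.14,0,0,0.4],[-0.3,-2.1,-0.1,0.15,0,0,0.4],[-0.3,-2.1,0.2,0.15,0,0,0.4]])

```text
time: 18.4
position: [0.4248, 0.113, 0.2159]
tool_rot: [-0.004, 0.71, 0.002, 0.704]
ft_force: [0.1, 0.4, -1.6]
grip_width: 0.0096
```

```bash
python3 - <<'E'
from hole import *
o=robot.get_obs();print(o["position"],o["q"].round(2),o["ft_force"].round(1),o["grip_width"])
hi=slope(.0711-.052,-.0412,.014+.12)
rows([(np.array([.46,.02,.24]),down(np.radians(-40))),(hi,rot(-n,-left))],0.4,step=.05,ang=.17)
E
```

```text
[0.42483774 0.11297724 0.21592403] [ 0.01  0.29  1.88 -0.    0.98 -0.  ] [ 0.1  0.4 -1.6] 0.009616869252956965
12
[-0.48, -1.87, 0.68, 0.142, -0.002, 0.001, 0.4],
[-0.48, -1.75, 0.94, 0.142, -0.002, 0.001, 0.4],
[-0.48, -1.6, 1.18, 0.142, -0.002, 0.001, 0.4],
[-0.48, -1.42, 1.39, 0.142, -0.002, 0.001, 0.4],
[-0.48, -1.21, 1.58, 0.142, -0.002, 0.001, 0.4],
[0.49, -0.59, 1.92, 0.116, -0.036, 0.082, 0.4],
[0.52, -0.41, 1.96, 0.116, -0.036, 0.082, 0.4],
[0.56, -0.22, 1.98, 0.116, -0.036, 0.082, 0.4],
[0.62, -0.04, 1.97, 0.116, -0.036, 0.082, 0.4],
[0.7, 0.13, 1.94, 0.116, -0.036, 0.082, 0.4],
[0.79, 0.29, 1.89, 0.116, -0.036, 0.082, 0.4],
[0.88, 0.44, 1.82, 0.116, -0.036, 0.082, 0.4]
--
```

Emit:
arm_command(plan=[[-0.5,-1.9,0.7,0.142,0,0,0.4],[-0.5,-1.8,0.9,0.142,0,0,0.4],[-0.5,-1.6,1.2,0.142,0,0,0.4],[-0.5,-1.4,1.4,0.142,0,0,0.4],[-0.5,-1.2,1.6,0.142,0,0,0.4],[0.4,-0.6,1.9,0.116,-0.036,0.082,0.4],[0.4,-0.4,2.0,0.116,-0.036,0.082,0.4],[0.5,-0.2,2.0,0.116,-0.036,0.082,0.4],[0.5,0,2.0,0.116,-0.036,0.082,0.4],[0.6,0.1,1.9,0.116,-0.036,0.082,0.4],[0.6,0.3,1.8,0.116,-0.036,0.082,0.4],[0,0,0,0,0,0,0.4]])

```text
time: 19.9
position: [0.5126, -0.0897, 0.2117]
tool_rot: [0.586, 0.384, -0.329, 0.634]
ft_force: [-0.1, -0.2, -2.6]
grip_width: 0.0099
```

Emit:
arm_command(plan=[[0,0,0,0,0,0,0.4],[0,0,0,0,0,0,0.4]])

```text
time: 20.15
position: [0.5123, -0.0885, 0.2118]
tool_rot: [0.585, 0.386, -0.328, 0.634]
ft_force: [-0.4, 0.5, -1.9]
grip_width: 0.0097
```

```bash
python3 - <<'E'
from hole import *
e=np.array([.015,.052,0]);err(e,.0711,-.0412)
p,d,M,k1,T=look("w7");o=robot.get_obs();Rt=R.from_quat(o["tool_rot"]).as_matrix();t=np.array(o["position"])
print(o["q"].round(2))
loc=(cloud(d,M,k1,T)-t)@Rt;hsv=cv2.cvtColor(p,cv2.COLOR_BGR2HSV)
br=(hsv[...,0]>15)&(hsv[...,0]<33)&(hsv[...,1]>120)&(abs(loc[...,0]-.009)<.008)&(abs(loc[...,2])<.03)&(loc[...,1]>.01)&(loc[...,1]<.09)
q=loc[br];print("plate tool",len(q),np.median(q,0).round(4),"y",np.percentile(q[:,1],[.5,99.5]).round(4),"z",np.percentile(q[:,2],[.5,99.5]).round(4))
A_=np.c_[q[:,1:],np.ones(len(q))];print("x=ay+bz+c",np.linalg.lstsq(A_,q[:,0],rcond=None)[0].round(4))
cs,h=cv2.findContours(br.astype(np.uint8),cv2.RETR_CCOMP,cv2.CHAIN_APPROX_NONE)
for c,hh in zip(cs,h[0]):
    if hh[3]>=0 and cv2.contourArea(c)>100: E=cv2.fitEllipse(c);print("hole px",np.round(E[0],1),np.round(E[1],1),"tool",hole("w7",E[0],np.median(q[:,0])).round(4))
E
```

```text
t 20.15 eye slope [ 0.0529 -0.0267  0.1325] rv [ 0.069 -0.021  0.099] F [-0.4  0.5 -1.9] w 0.0097 v 0.018
shift cm (tool) [-0.18  1.55  1.17] after-rot underside h 0.1375
[-0.57  0.29  2.08  0.72  0.46  0.29]
plate tool 5469 [0.0099 0.0399 0.0004] y [0.0103 0.0692] z [-0.0171  0.0186]
x=ay+bz+c [0.0078 0.0011 0.0095]
hole px [278.6 168.9] [21.3 22.7] tool [0.0099 0.054  0.0007]
```

View pics/w7.png

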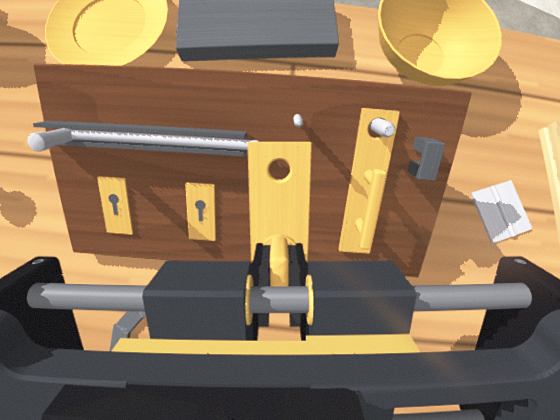

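The view shows the turn plate held straight, its hole at (278.6,168.9), with the thin peg tip at (298,119) and the pull still hanging on the thick peg.

```bash
python3 - <<'E'
from hole import *
e=np.array([.0157,.054,.0007]);err(e,.0711,-.0412)
G=rot(-n,-left);t=slope(.0711,-.0412,.075)-G.apply(e);rows([(t+n*.03,G),(t,G)],.4,step=.02,ang=.05)
E
```

```text
t 20.2 eye slope [ 0.055  -0.0272  0.1316] rv [ 0.069 -0.021  0.099] F [ 0.8 -0.5 -2.2] w 0.0097 v 0.013
shift cm (tool) [-0.16  1.34  1.09] after-rot underside h 0.1369
5
[1.0, 0.55, 0.39, 0.023, -0.007, 0.033, 0.4],
[1.02, 0.53, 0.37, 0.023, -0.007, 0.033, 0.4],
[1.04, 0.5, 0.35, 0.023, -0.007, 0.033, 0.4],
[1.5, 0.0, -0.0, -0.0, 0.0, -0.0, 0.4],
[1.5, 0.0, -0.0, 0.0, -0.0, -0.0, 0.4],
```

Emit:
arm_command(plan=[[1.0,0.5,0.4,0.023,-0.007,0.033,0.4],[1.0,0.5,0.4,0.023,-0.007,0.033,0.4],[1.0,0.5,0.3,0.023,-0.007,0.033,0.4],[1.5,0,0,0,0,0,0.4],[1.5,0,0,0,0,0,0.4],[0,0,0,0,0,0,0.4],[0,0,0,0,0,0,0.4],[0,0,0,0,0,0,0.4]])

```text
time: 21.2
position: [0.5638, -0.0945, 0.1726]
tool_rot: [0.619, 0.337, -0.311, 0.638]
ft_force: [0.0, -0.2, -2.3]
grip_width: 0.0097
```

```bash
python3 - <<'E'
from hole import *
e=np.array([.0157,.054,.0007]);err(e,.0711,-.0412)
G=rot(-n,-left);t=slope(.0711,-.0412,.050)-G.apply(e);rows([(t,G)],.4,step=.02,ang=.05)
E
```

```text
t 21.2 eye slope [ 0.0764 -0.0386  0.0759] rv [ 0.011  0.001 -0.009] F [ 0.  -0.2 -2.3] w 0.0097 v 0.009
shift cm (tool) [-0.   -0.52  0.2 ] after-rot underside h 0.0754
2
[1.27, -0.27, 0.1, 0.006, 0.0, -0.005, 0.4],
[1.27, -0.27, 0.1, 0.006, 0.0, -0.005, 0.4],
```

Emit:
arm_command(plan=[[1.0,-0.3,0.1,0.006,0,-0.005,0.4],[1.0,-0.2,0.1,0.006,0,-0.005,0.4],[0,0,0,0,0,0,0.4],[0,0,0,0,0,0,0.4]])

```text
time: 21.7
position: [0.5715, -0.0967, 0.1555]
tool_rot: [0.621, 0.337, -0.315, 0.634]
ft_force: [-0.1, 0.2, -1.5]
grip_width: 0.0101
```

```bash
python3 - <<'E'
from hole import *
e=np.array([.0157,.054,.0007]);err(e,.0711,-.0412)
p,d,M,k1,T=look("w8")
print("peg tip px exp",proj([slope(.0711,-.0412,.04)],M,k1,T).round(1))
hsv=cv2.cvtColor(p,cv2.COLOR_BGR2HSV)
br=((hsv[...,0]>15)&(hsv[...,0]<33)&(hsv[...,1]>120)).astype(np.uint8);w=np.zeros_like(br);w[120:220,240:320]=1
cs,h=cv2.findContours(br*w,cv2.RETR_CCOMP,cv2.CHAIN_APPROX_NONE)
for c,hh in zip(cs,h[0]):
    if hh[3]>=0 and cv2.contourArea(c)>100: E=cv2.fitEllipse(c)[0];print("hole px",np.round(E,1),cv2.boundingRect(c),hole("w8",E,.0099).round(4))
m=((hsv[...,1]<90)&(hsv[...,2]>95)).astype(np.uint8)*w
nl,lab,st,ce=cv2.connectedComponentsWithStats(m);print(st[1:][st[1:,4]>15],ce[1:][st[1:,4]>15].round(1))
cv2.imwrite("pics/w8c.png",cv2.resize(p[110:230,220:340],None,fx=4,fy=4,interpolation=cv2.INTER_CUBIC))
E
```

```text
t 21.7 eye slope [ 0.0728 -0.0416  0.0571] rv [ 0.     0.003 -0.002] F [-0.1  0.2 -1.5] w 0.0101 v 0.005
shift cm (tool) [-0.   -0.17 -0.04] after-rot underside h 0.057
peg tip px exp [[277.9 165.5]]
hole px [278.8 168.6] (268, 157, 23, 24) [0.0099 0.0541 0.0008]
[[272 159  13  12 131]] [[278.  164.3]]
```

Emit:
arm_command(plan=[[0.2,-0.1,-0.05,0,0.003,-0.002,0.4],[0.5,-0.05,0,0,0,0,0.4],[0.5,0,0,0,0,0,0.4],[0,0,0,0,0,0,0.4]])

```text
time: 22.25
position: [0.5776, -0.0961, 0.1448]
tool_rot: [0.621, 0.338, -0.315, 0.633]
ft_force: [-0.4, -0.4, -2.8]
grip_width: 0.0095
```

```bash
python3 - <<'E'
from hole import *
e=np.array([.0157,.054,.0007]);err(e,.0712,-.0412)
E
```

```text
t 22.25 eye slope [ 0.0716 -0.0413  0.0448] rv [ 0.     0.    -0.001] F [-0.4 -0.4 -2.8] w 0.0095 v 0.005
shift cm (tool) [-0.   -0.04 -0.01] after-rot underside h 0.0448
```

Aligned within 0.5 mm, so I'll slide it onto the peg.

Emit:
arm_command(plan=[[0.5,0,0,0,0,0,0.4],[0.6,0,0,0,0,0,0.4],[0.6,0,0,0,0,0,0.4],[0,0,0,0,0,0,0.4]])

```text
time: 22.75
position: [0.5881, -0.0958, 0.1296]
tool_rot: [0.621, 0.338, -0.315, 0.633]
ft_force: [0.2, 0.2, -2.3]
grip_width: 0.0096
```

```bash
python3 - <<'E'
from hole import *
e=np.array([.0157,.054,.0007]);err(e,.0712,-.0412)
E
```

```text
t 22.75 eye slope [ 0.0715 -0.0414  0.0262] rv [ 0.  0. -0.] F [ 0.2  0.2 -2.3] w 0.0096 v 0.005
shift cm (tool) [-0.   -0.03 -0.02] after-rot underside h 0.0262
```

Emit:
arm_command(plan=[[0.6,0,0,0,0,0,0.4],[0.7,0,0,0,0,0,0.4],[0.6,0,0,0,0,0,0.4],[0.3,0,0,0,0,0,0.4],[0.1,-0.1,0,0,0,0,0.4],[0,0,0,0,0,0,0.4]])

```text
time: 23.5
position: [0.6013, -0.0954, 0.1085]
tool_rot: [0.621, 0.338, -0.315, 0.633]
ft_force: [-0.5, 0.3, -1.8]
grip_width: 0.0096
```

```bash
python3 - <<'E'
from hole import *
e=np.array([.0157,.054,.0007]);err(e,.0712,-.0412)
E
```

```text
t 23.5 eye slope [ 0.0703 -0.0414  0.0014] rv [0.    0.001 0.   ] F [-0.5  0.3 -1.8] w 0.0096 v 0.005
shift cm (tool) [-0.    0.09 -0.02] after-rot underside h 0.0014
```

Emit:
arm_command(plan=[[0.1,-0.1,0,0,0,0,0.4],[0,0,0,0,0,0,0.4],[0,0,0,0,0,0,3.0],[0,0,0,0,0,0,3.0],[0,0,0,0,0,0,3.0],[-1,0,0,0,0,0,3.0],[-2,0,0,0,0,0,3.0],[-3,0,0,0,0,0,4.0],[-3,0,0,0,0,0,4.0],[-2,0,0,0,0,0,4.0],[0,0,0,0,0,0,4.0],[0,0,0,0,0,0,4.0]])

```text
time: 25.0
position: [0.5378, -0.098, 0.2014]
tool_rot: [0.621, 0.336, -0.313, 0.634]
ft_force: [0.0, 0.7, -0.2]
grip_width: 0.0403
```

```bash
cat > chk.py <<'E'
from hole import *
import sys
def chk(tag,name="wrist"):
    if name=="wrist": p,d,M,k1,T=look(tag)
    else: p,d,M,k1,T=cam(name);cv2.imwrite(f"pics/{tag}.png",p);np.savez(f"{tag}.npz",p=p,d=d,M=M,k1=k1,T=T)
    P=cloud(d,M,k1,T);hsv=cv2.cvtColor(p,cv2.COLOR_BGR2HSV);S=np.dstack([(P-C)@up,(P-C)@left,(P-C)@n])
    for nm,b in(("turn",-.0412),("pull",-.1212)):
        br=(hsv[...,0]>15)&(hsv[...,0]<33)&(hsv[...,1]>120)&(abs(S[...,1]-b)<.03)&(abs(S[...,0])<.13)
        for lo,hi in((.002,.011),(.034,.048)):
            q=S[br&(S[...,2]>lo)&(S[...,2]<hi)]
            if len(q)>20: r=cv2.minAreaRect((q[:,:2]*1000).astype(np.float32));print(nm,len(q),np.round(r[0],1),np.round(r[1],1),round(r[2],1),np.median(q,0).round(4))
    kn=(hsv[...,1]<90)&(hsv[...,2]>60)&(S[...,2]>.045)&(S[...,2]<.07)&(abs(S[...,0]-.045)<.03)&(S[...,1]>-.06)
    if kn.sum()>5: print("knob",kn.sum(),S[kn].mean(0).round(4),np.percentile(S[kn],[2,98],axis=0).round(4).tolist())
    return S
E
python3 - <<'E'
from chk import *
chk("w9");o=robot.get_obs();print(o["position"],o["q"].round(2))
E
```

```text
turn 3079 [ 33.8 -41.4] [100.  36.] 0.0 [ 0.0405 -0.0419  0.0046]
turn 290 [ 16.3 -41. ] [25.9  9.2] 0.2 [ 0.0175 -0.0411  0.0391]
pull 3201 [   8.4 -121.7] [ 37.1 155.5] 90.0 [ 0.0323 -0.1157  0.0044]
pull 891 [   2.7 -121.7] [62.5 12.8] 0.1 [ 0.0047 -0.1205  0.04  ]
knob 432 [0.0445 0.1867 0.0559] [[0.0366, 0.1817, 0.0462], [0.0515, 0.1967, 0.0607]]
[ 0.5378594  -0.09785668  0.20123582] [-0.58  0.35  2.11  1.15  0.37 -0.08]
```

View pics/w9.png

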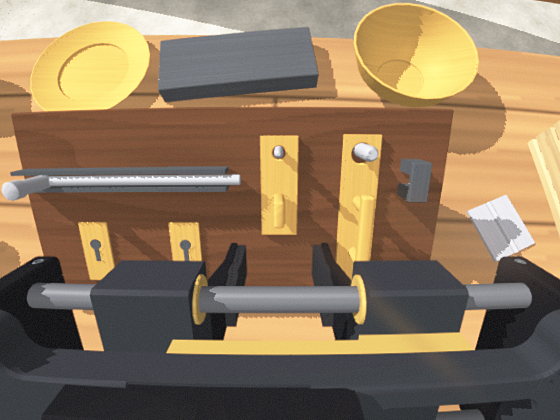

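Both fittings hang flat and straight: turn plate at (279,185) and pull at (358,205), each tilted under 0.2°. The knob is at (12,189) on the left end of the bolt.

```bash
python3 - <<'E'
from chk import *
G=rot(-n,-left)
rows([(slope(.0441,.1893,.11),G)],4,step=.05)
E
```

```text
5
[0.39, 0.54, -4.6, 0.0, 0.0, -0.001, 4],
[0.39, 0.54, -4.6, 0.0, 0.0, -0.001, 4],
[0.39, 0.54, -4.6, 0.0, 0.0, -0.001, 4],
[0.39, 0.54, -4.6, 0.0, 0.0, -0.001, 4],
[0.39, 0.54, -4.6, 0.0, 0.0, -0.001, 4],
```

Emit:
arm_command(plan=[[0.3,0.5,-4.6,0,0,0,4],[0.3,0.5,-4.6,0,0,0,4],[0.3,0.5,-4.6,0,0,0,4],[0.3,0.5,-4.6,0,0,0,4],[0.2,0.5,-3.0,0,0,0,4],[0,0,-0.8,0,0,0,4],[0,0,0,0,0,0,4],[0,0,0,0,0,0,4]])

```text
time: 26.05
position: [0.5562, 0.0956, 0.1949]
tool_rot: [0.619, 0.342, -0.32, 0.63]
ft_force: [-0.7, -0.8, -0.5]
grip_width: 0.0398
```

```bash
python3 - <<'E'
from chk import *
S=chk("w10");G=rot(-n,-left)
delta(slope(.0441,.1893,.026),G);print(robot.get_obs()["q"].round(2))
E
```

```text
turn 2829 [ 34.2 -41.4] [101.6  38.4] 0.3 [ 0.041  -0.0364  0.0044]
turn 323 [ 17.4 -41. ] [25. 10.] 1.7 [ 0.018  -0.0393  0.0386]
pull 2452 [  24.6 -120.8] [124.4  38.6] 1.3 [ 0.0204 -0.1155  0.0042]
pull 78 [ -15.8 -115.9] [20.1  2.8] 2.5 [-0.0186 -0.1159  0.0363]
knob 413 [0.0451 0.1896 0.0575] [[0.0367, 0.1826, 0.0489], [0.0517, 0.1973, 0.0607]]
t 26.1 d cm [ 8.36  1.07 -3.76] rv [-0.002 -0.     0.014] F [-0.4  0.6 -0.4] w 0.04
[-0.06  0.37  2.07  0.48  0.11  1.02]
```

View pics/w10.png

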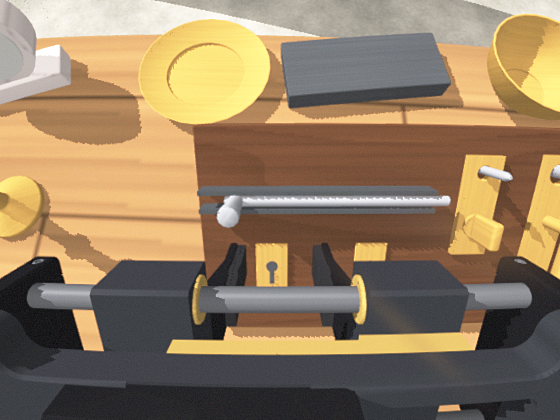

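The view shows the knob head at (229,212), to the left of the fingers. The wrist joint q5 is near 0, so I'll steepen the tool by 13° to keep clear of the singularity.

```bash
cat >> plan.py <<'E'
def G2(deg=13): # tool steeper than board normal
    t=np.radians(deg); return rot(-n*np.cos(t)-up*np.sin(t),-left)
def kn(b,h=.045,a=.0441): return slope(a,b,h)+G2().as_matrix()[:,0]*.019
E
python3 - <<'E'
from plan import *
print(robot.get_obs()["q"].round(2));rows([(kn(.1893,.115),G2())],4,step=.02,ang=.08)
E
```

```text
[-0.06  0.37  2.07  0.48  0.11  1.02]
3
[0.44, 0.18, -1.26, -0.001, -0.0, -0.071, 4],
[0.42, 0.21, -1.26, -0.001, -0.0, -0.071, 4],
[0.41, 0.24, -1.26, -0.001, -0.0, -0.071, 4],
```

Emit:
arm_command(plan=[[0,0,-0.3,0,0,-0.075,4],[0.3,0.2,-1.0,0,0,-0.075,4],[0.5,0.2,-1.2,0,0,-0.075,4],[0.4,0.2,-1.2,0,0,0,4],[0,0,0,0,0,0,4],[0,0,0,0,0,0,4]])

```text
time: 26.85
position: [0.5654, 0.1307, 0.1851]
tool_rot: [0.579, 0.409, -0.389, 0.588]
ft_force: [0.3, 0.1, 0.1]
grip_width: 0.0403
```

```bash
python3 - <<'E'
from plan import *
print(robot.get_obs()["q"].round(2));delta(kn(.1893),G2());rows([(kn(.1893,.08),G2()),(kn(.1893),G2())],4,step=.02,ang=.08)
E
```

```text
[0.03 0.41 1.87 0.01 0.49 1.57]
t 26.85 d cm [ 6.67  1.86 -0.27] rv [-0.008 -0.003  0.012] F [0.3 0.1 0.1] w 0.0403
4
[1.63, 0.52, -0.14, -0.004, -0.002, 0.006, 4],
[1.64, 0.51, -0.14, -0.004, -0.002, 0.006, 4],
[1.71, 0.39, -0.0, 0.0, 0.0, 0.0, 4],
[1.71, 0.39, -0.0, 0.0, -0.0, 0.0, 4],
```

Emit:
arm_command(plan=[[1.5,0.5,-0.2,-0.004,-0.002,0.006,4],[1.6,0.5,-0.1,-0.004,-0.002,0.006,4],[1.6,0.4,0,0,0,0,4],[1.0,0.3,0,0,0,0,4],[0,0,0,0,0,0,4],[0,0,0,0,0,0,4]])

```text
time: 27.6
position: [0.6041, 0.1339, 0.1335]
tool_rot: [0.578, 0.406, -0.386, 0.593]
ft_force: [0.5, 0.4, -1.1]
grip_width: 0.0401
```

```bash
python3 - <<'E'
from plan import *
delta(kn(.1893),G2())
E
```

```text
t 27.6 d cm [ 0.45  0.11 -0.1 ] rv [-0.001  0.002  0.002] F [ 0.5  0.4 -1.1] w 0.0401
```

Emit:
arm_command(plan=[[0.4,0.1,-0.1,0,0,0,4],[0,0,0,0,0,0,2],[0,0,0,0,0,0,1],[0,0,0,0,0,0,0.9],[0,0,0,0,0,0,0.9],[0,0,0,0,0,0,0.9]], grip_force=25)

```text
time: 28.35
position: [0.6066, 0.1354, 0.1312]
tool_rot: [0.579, 0.406, -0.385, 0.593]
ft_force: [0.2, 0.7, -1.2]
grip_width: 0.0154
```

```bash
python3 - <<'E'
from plan import *
delta(kn(.1893),G2());o=robot.get_obs();print((o["position"]-C)@left)
G=G2();rows([(kn(.1893-.195),G)],.9,step=.025)
E
```

```text
t 28.35 d cm [ 0.15 -0.04  0.04] rv [-0.001  0.001  0.   ] F [ 0.2  0.7 -1.2] w 0.0154
0.18966689228174455
8
[0.02, -0.0, 2.44, -0.0, 0.0, 0.0, 0.9],
[0.02, -0.0, 2.44, -0.0, 0.0, 0.0, 0.9],
[0.02, -0.0, 2.44, -0.0, 0.0, 0.0, 0.9],
[0.02, -0.0, 2.44, -0.0, 0.0, 0.0, 0.9],
[0.02, -0.0, 2.44, -0.0, 0.0, 0.0, 0.9],
[0.02, -0.0, 2.44, -0.0, 0.0, 0.0, 0.9],
[0.02, -0.0, 2.44, -0.0, 0.0, 0.0, 0.9],
[0.02, -0.0, 2.44, -0.0, 0.0, 0.0, 0.9],
```

Emit:
arm_command(plan=[[0,0,0.8,0,0,0,0.9],[0,0,1.5,0,0,0,0.9],[0,0,1.8,0,0,0,0.9],[0,0,1.8,0,0,0,0.9],[0,0,1.8,0,0,0,0.9],[0,0,1.0,0,0,0,0.9],[0,0,0,0,0,0,0.9]])

```text
time: 29.22
position: [0.6101, 0.0448, 0.1313]
tool_rot: [0.579, 0.406, -0.385, 0.593]
ft_force: [0.9, -0.2, -1.3]
grip_width: 0.0148
```

```bash
python3 - <<'E'
from plan import *
delta(kn(.1893-.195),G2());o=robot.get_obs();print(((o["position"]-C)@left).round(4),((o["position"]-C)@up).round(4),o["q"].round(2))
E
```

```text
t 29.23 d cm [ 0.15 -0.03 10.47] rv [-0.002  0.    -0.   ] F [ 0.9 -0.2 -1.3] w 0.0148
0.099 0.0407 [-0.14  0.54  1.85  0.18  0.38  1.24]
```

Emit:
arm_command(plan=[[0,0,1.0,0,0,0,0.9],[0,0,1.7,0,0,0,0.9],[0,0,1.8,0,0,0,0.9],[0,0,1.8,0,0,0,0.9],[0,0,1.5,0,0,0,0.9],[0,0,0.8,0,0,0,0.9],[0,0,0,0,0,0,0.9],[0,0,0,0,0,0,0.9]])

```text
time: 30.22
position: [0.6134, -0.0431, 0.1313]
tool_rot: [0.579, 0.407, -0.384, 0.594]
ft_force: [1.0, 0.6, -1.1]
grip_width: 0.0151
```

```bash
python3 - <<'E'
from plan import *
delta(kn(.1893-.195),G2());o=robot.get_obs();print(((o["position"]-C)@left).round(4),((o["position"]-C)@up).round(4),o["q"].round(2))
E
```

```text
t 30.23 d cm [ 0.14 -0.07  1.68] rv [ 0.001 -0.001 -0.001] F [ 1.   0.6 -1.1] w 0.0151
0.0111 0.0408 [-0.32  0.54  1.84  0.33  0.41  0.93]
```

Emit:
arm_command(plan=[[0,0,0.5,0,0,0,0.9],[0,0,0.6,0,0,0,0.9],[0,0,0.5,0,0,0,0.9],[0,0,0.3,0,0,0,0.9],[0,0,0.2,0,0,0,0.9]])

```text
time: 30.85
position: [0.6133, -0.044, 0.1311]
tool_rot: [0.584, 0.417, -0.378, 0.586]
ft_force: [0.4, 3.1, -1.5]
grip_width: 0.0151
```

Emit:
arm_command(plan=[[0,0,0.2,0,0,0,0.9],[0,0,0.2,0,0,0,0.9]])

```text
time: 31.1
position: [0.6132, -0.0439, 0.1311]
tool_rot: [0.584, 0.419, -0.376, 0.584]
ft_force: [3.4, 8.8, -0.5]
grip_width: 0.0149
```

```bash
python3 - <<'E'
from plan import *
delta(kn(.1893-.195),G2());o=robot.get_obs();print(((o["position"]-C)@left).round(4),((o["position"]-C)@up).round(4),o["q"].round(2))
E
```

```text
t 31.1 d cm [ 0.07 -0.03  1.6 ] rv [-0.    -0.037  0.007] F [ 3.4  8.8 -0.5] w 0.0149
0.0103 0.0405 [-0.34  0.54  1.83  0.4   0.45  0.86]
```

The bolt stopped at b = 10 mm, 16 mm short, with 8.8 N of resistance. I'll look at why in one montage.

```bash
python3 - <<'E'
from chk import *
S=chk("w11");w=cv2.imread("pics/w11.png")
p,d,M,k1,T=cam("scene");np.savez("sc11.npz",p=p,d=d,M=M,k1=k1,T=T)
u=proj([slope(.044,-.12,.02),slope(.044,.0,.03)],M,k1,T);print("scene px",u.round(0).tolist())
c=u.mean(0).astype(int);s=p[c[1]-50:c[1]+50,c[0]-65:c[0]+65]
p2,d2,M2,k2,T2=cam("top");np.savez("tp11.npz",p=p2,d=d2,M=M2,k1=k2,T=T2)
c2=proj([slope(.044,-.08,.02)],M2,k2,T2)[0].astype(int);s2=p2[c2[1]-50:c2[1]+50,c2[0]-65:c2[0]+65]
a=np.hstack([cv2.resize(s,(390,300),interpolation=cv2.INTER_CUBIC),cv2.resize(s2,(390,300),interpolation=cv2.INTER_CUBIC)])
b=cv2.resize(w[70:290,60:540],(640,293));b=np.hstack([b,np.zeros((293,140,3),np.uint8)])
cv2.imwrite("pics/mont11.png",np.vstack([a,b]))
E
```

```text
turn 3066 [ 52.8 -41.6] [64.7 36.4] 0.1 [ 0.0644 -0.0383  0.0045]
pull 4402 [   6.3 -121.6] [ 37.9 161. ] 90.0 [ 0.0448 -0.1168  0.0043]
pull 852 [  -1.5 -120.8] [72.2 12.2] 0.2 [-0.0097 -0.1174  0.0394]
knob 531 [0.0513 0.0082 0.053 ] [[0.0478, -0.001, 0.0455], [0.0587, 0.0169, 0.0613]]
scene px [[192.0, 183.0], [210.0, 202.0]]
```

View pics/mont11.png

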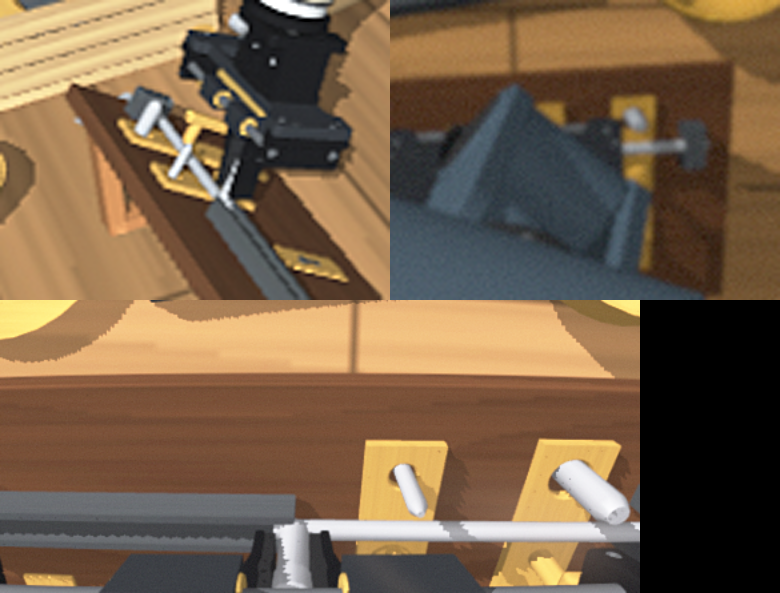

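The montage shows the rod over both plates and entering the keeper, with the knob at the right-hand end of its channel. There is a bright dot beyond the keeper in the scene crop, possibly the tip. I'll check numerically whether this is the stop.

```bash
python3 - <<'E'
from chk import *
def ld(tag):
    f=np.load(tag+".npz");p,d,M,k1,T=[f[k] for k in ("p","d","M","k1","T")];P=cloud(d,M,float(k1),T)
    return p,np.dstack([(P-C)@up,(P-C)@left,(P-C)@n])
for tag in("w7","w9","w10","w11","sc11","tp11","w3","w5"):
    p,S=ld(tag);hsv=cv2.cvtColor(p,cv2.COLOR_BGR2HSV)
    rod=(hsv[...,1]<90)&(hsv[...,2]>110)&(S[...,2]>.012)&(S[...,2]<.023)&(abs(S[...,0]-.045)<.006)
    b=S[...,1][rod];dark=(p.max(2)<110)&(S[...,2]>.014)&(S[...,2]<.026)&(abs(S[...,0]-.044)<.018)&(hsv[...,1]<110)
    bd=S[...,1][dark&(S[...,1]>-.05)]
    kp=(hsv[...,1]<110)&(S[...,2]>.024)&(S[...,2]<.034)&(abs(S[...,0]-.044)<.012)&(S[...,1]<-.14)&(S[...,1]>-.2)
    k=S[...,1][kp]
    beyond=(hsv[...,1]<90)&(hsv[...,2]>90)&(S[...,1]<-.178)&(S[...,1]>-.21)&(S[...,2]>.008)&(S[...,2]<.024)&(abs(S[...,0]-.044)<.012)
    print(tag,"rod b",len(b),np.percentile(b,[.5,1,99]).round(4) if len(b) else "","channel right end",np.percentile(bd,[1,3]).round(4) if len(bd)>30 else "","keeper",(k.mean().round(4),np.percentile(k,[3,97]).round(4)) if len(k)>10 else "","beyond",beyond.sum(),S[beyond].mean(0).round(4) if beyond.sum() else "")
# board edges from w3/w5 (right) and w10 (left) on the face
for tag in("w5","w3","w10"):
    p,S=ld(tag);fc=(abs(S[...,2])<.004)&(p.max(2)<130)&(abs(S[...,0]-.02)<.07);print(tag,"face b range",np.percentile(S[...,1][fc],[.3,99.7]).round(4))
E
```

```text
w7 rod b 1816 [0.0011 0.0052 0.1864] channel right end [0.0102 0.0135] keeper (np.float64(-0.1713), array([-0.1803, -0.1632])) beyond 0 
w9 rod b 1937 [-0.0036 -0.0028  0.1875] channel right end [0.0101 0.0133] keeper (np.float64(-0.1716), array([-0.1804, -0.1633])) beyond 0 
w10 rod b 2334 [-0.0029 -0.0015  0.1971] channel right end [0.0115 0.0151] keeper  beyond 0 
w11 rod b 3950 [-0.1667 -0.1657  0.0158] channel right end [0.0021 0.0149] keeper (np.float64(-0.1645), array([-0.1696, -0.1624])) beyond 0 
sc11 rod b 89 [-0.1529 -0.1425  0.0209] channel right end [0.0082 0.0214] keeper (np.float64(-0.1655), array([-0.1744, -0.1574])) beyond 0 
tp11 rod b 48 [-0.1637 -0.1636 -0.1134] channel right end [0.1011 0.1023] keeper (np.float64(-0.1718), array([-0.1802, -0.1636])) beyond 0 
w3 rod b 1498 [-0.0046 -0.0044  0.1114] channel right end [0.0088 0.0097] keeper (np.float64(-0.1717), array([-0.1803, -0.1632])) beyond 0 
w5 rod b 1568 [-0.0044 -0.0042  0.1557] channel right end [0.0088 0.0112] keeper (np.float64(-0.1717), array([-0.1803, -0.1632])) beyond 0 
w5 face b range [-0.2097  0.1926]
w3 face b range [-0.2098  0.1413]
w10 face b range [-0.148   0.2263]
```

Emit:
arm_command(plan=[[0,0,0.5,0,0,0,0.9],[0,0,0.5,0,0,0,0.9]])

```text
time: 31.5
position: [0.613, -0.0438, 0.1309]
tool_rot: [0.588, 0.425, -0.373, 0.579]
ft_force: [7.6, 19.4, -0.1]
grip_width: 0.015
```

Emit:
arm_command(plan=[[0,0,0,0,0,0,3],[0,0,0,0,0,0,3],[0,0,0,0,0,0,3],[-1,-0.2,0,0,0.03,0,3.5],[-2,-0.4,0,0,0,0,3.5],[-2.5,-0.5,0,0,0,0,3.5],[-2,-0.4,0,0,0,0,3.5],[0,0,0,0,0,0,3.5],[0,0,0,0,0,0,3.5]])

```text
time: 32.62
position: [0.5705, -0.0541, 0.1963]
tool_rot: [0.593, 0.432, -0.365, 0.573]
ft_force: [-0.2, 0.0, 0.1]
grip_width: 0.0353
```

```bash
python3 - <<'E'
from chk import *
S=chk("w12");p=cv2.imread("pics/w12.png");hsv=cv2.cvtColor(p,cv2.COLOR_BGR2HSV)
b=(hsv[...,1]<90)&(hsv[...,2]>80)&(S[...,1]<-.176)&(S[...,1]>-.215)&(S[...,2]>.006)&(S[...,2]<.028)&(abs(S[...,0]-.044)<.012)
print("beyond keeper",b.sum(),np.percentile(S[b],[2,50,98],axis=0).round(4).tolist() if b.sum() else "")
delta(kn(.0103),G2());o=robot.get_obs();print(o["q"].round(2))
f=np.load("w12.npz");print(proj([slope(.044,-.18,.015),slope(.044,-.2,.015)],f["M"],float(f["k1"]),f["T"]).round(0).tolist())
E
```

```text
turn 2810 [ 34.2 -41.6] [ 36.6 101.4] 90.0 [ 0.0501 -0.0384  0.0046]
turn 311 [ 17.  -41.5] [10.  24.9] 89.7 [ 0.0185 -0.0412  0.039 ]
pull 3067 [  23.1 -121.6] [ 37.  126.8] 90.0 [ 0.0286 -0.116   0.0043]
pull 725 [  11.5 -121. ] [47.1 12.2] 0.1 [ 0.0144 -0.1196  0.0397]
knob 472 [0.0464 0.0085 0.0567] [[0.0372, 0.0012, 0.0476], [0.0521, 0.0162, 0.0604]]
beyond keeper 132 [[0.0324, -0.181, 0.026], [0.0446, -0.1786, 0.027], [0.0555, -0.1762, 0.0279]]
t 32.67 d cm [ 7.8   1.6  -0.23] rv [-0.005 -0.082  0.012] F [-0.6  0.1 -0.4] w 0.0348
[-0.42  0.39  1.87  0.41  0.62  0.8 ]
[[499.0, 194.0], [522.0, 194.0]]
```

Even 20 N did not move it further. To rule out a finger having been the obstruction, I'll push the knob from its left with closed fingers only.

```bash
python3 - <<'E'
from plan import *
rows([(kn(.047,.11),G2()),(kn(.047,.047),G2())],0,step=.03,ang=.08)
E
```

```text
5
[0.9, 0.03, -2.2, -0.002, -0.041, 0.006, 0],
[0.81, 0.03, -2.23, -0.002, -0.041, 0.006, 0],
[2.05, 0.47, -0.0, 0.0, 0.0, 0.0, 0],
[2.05, 0.47, -0.0, 0.0, 0.0, 0.0, 0],
[2.05, 0.47, -0.0, 0.0, -0.0, 0.0, 0],
```

Emit:
arm_command(plan=[[0.5,0,-2.2,0,-0.041,0.006,0],[0.5,0,-2.2,0,-0.041,0.006,0],[0,0,-0.2,0,0,0,0],[0,0,0,0,0,0,0],[0,0,0,0,0,0,0]])

```text
time: 33.3
position: [0.5731, -0.008, 0.1861]
tool_rot: [0.58, 0.405, -0.387, 0.591]
ft_force: [-0.4, -0.3, 0.4]
grip_width: 0.0009
```

```bash
python3 - <<'E'
from plan import *
delta(kn(.047,.047),G2())
E
```

```text
t 33.3 d cm [6.49 1.47 0.04] rv [-0.006  0.002  0.003] F [-0.4 -0.3  0.4] w 0.0009
```

Emit:
arm_command(plan=[[2.0,0.5,0,0,0,0,0],[2.2,0.5,0,0,0,0,0],[1.7,0.4,0,0,0,0,0],[0.4,0,0,0,0,0,0],[0,0,0,0,0,0,0],[0,0,0.5,0,0,0,0],[0,0,0.5,0,0,0,0],[0,0,0.5,0,0,0,0],[0,0,0.5,0,0,0,0],[0,0,0.5,0,0,0,0]])

```text
time: 34.55
position: [0.612, -0.0266, 0.1336]
tool_rot: [0.586, 0.407, -0.385, 0.585]
ft_force: [8.2, 23.9, -1.4]
grip_width: 0.0005
```

```bash
python3 - <<'E'
from plan import *
delta(kn(.0307),G2());o=robot.get_obs();print(((o["position"]-C)@left).round(4))
E
```

```text
t 34.55 d cm [ 0.39 -0.08 -0.3 ] rv [-0.018 -0.013  0.003] F [ 8.2 23.9 -1.4] w 0.0005
0.0276
```

24 N from the left alone still gives no movement, so the bolt is against its stop. Last, a look from the right of the keeper for the tip.

Emit:
arm_command(plan=[[0,0,-0.5,0,0,0,0],[-2,-0.4,0,0,0,0,0],[-4,-0.8,0,0,0,0,0],[-5,-1,0,0,0,0,0],[0,0,0,0,0,0,0]])

```text
time: 35.17
position: [0.5494, -0.0246, 0.2305]
tool_rot: [0.585, 0.407, -0.385, 0.586]
ft_force: [0.5, -0.9, 0.9]
grip_width: 0.0007
```

```bash
python3 - <<'E'
from plan import *
print(robot.get_obs()["position"]);rows([(slope(-.03,-.25,.15),rot(-n*np.cos(.26)-up*np.sin(.26),-left))],0,step=.055)
E
```

```text
[ 0.54940765 -0.02463055  0.23049298]
6
[0.15, -1.17, 4.72, -0.003, -0.002, -0.005, 0],
[0.17, -1.19, 4.72, -0.003, -0.002, -0.005, 0],
[0.18, -1.2, 4.71, -0.003, -0.002, -0.005, 0],
[0.2, -1.21, 4.71, -0.003, -0.002, -0.005, 0],
[0.22, -1.22, 4.71, -0.003, -0.002, -0.005, 0],
[0.23, -1.23, 4.7, -0.003, -0.002, -0.005, 0],
```

Emit:
arm_command(plan=[[0,-1.2,4.7,0,0,0,0],[0,-1.2,4.7,0,0,0,0],[0,-1.2,4.7,0,0,0,0],[0,-1.2,4.7,0,0,0,0],[0,-1.2,4.7,0,0,0,0],[0,-1.2,4.5,0,0,0,0],[0,0,0,0,0,0,0],[0,0,0,0,0,0,0]])

```text
time: 36.17
position: [0.4895, -0.3173, 0.193]
tool_rot: [0.586, 0.407, -0.385, 0.586]
ft_force: [-0.9, -0.7, -0.8]
grip_width: 0.0005
```

```bash
python3 - <<'E'
from chk import *
S=chk("w13");p=cv2.imread("pics/w13.png");hsv=cv2.cvtColor(p,cv2.COLOR_BGR2HSV);f=np.load("w13.npz")
print("cam",[(float((f["T"][:3,3]-C)@v)) for v in(up,left,n)])
b=(S[...,2]>.008)&(S[...,2]<.024)&(abs(S[...,0]-.044)<.007)&(S[...,1]<-.178)&(S[...,1]>-.22)
print("tip",b.sum(),np.percentile(S[b],[2,50,98],axis=0).round(4).tolist() if b.sum() else "")
k=(S[...,2]>.024)&(S[...,2]<.034)&(abs(S[...,0]-.044)<.02)&(S[...,1]<-.14);print("keeper",np.percentile(S[k],[2,98],axis=0).round(4).tolist())
u=proj([slope(.044,-.18,.015)],f["M"],float(f["k1"]),f["T"])[0].astype(int);print(u)
x0=max(u[0]-50,0);y0=max(u[1]-40,0);c=cv2.resize(p[y0:y0+80,x0:x0+100],(500,400),interpolation=cv2.INTER_CUBIC)
t,_,M,k1,T=cam("top");t=t[115:285,180:440]
cv2.imwrite("pics/fin.png",np.hstack([c,cv2.resize(p[60:300,100:440][:, :],(300,212)) if 0 else cv2.copyMakeBorder(cv2.resize(t,(300,196)),0,204,0,0,cv2.BORDER_CONSTANT)]))
E
```

```text
turn 2524 [ 34.1 -42. ] [100.6  38.6] 0.3 [ 0.0359 -0.0473  0.0047]
turn 341 [ 16.3 -42.5] [25.7 10.7] 0.8 [ 0.0172 -0.0445  0.0389]
pull 3663 [   5.9 -121.9] [160.3  37.5] 0.1 [ 0.0125 -0.1276  0.0045]
pull 1245 [  -7.6 -122.5] [83.5 13.1] 0.5 [-0.0026 -0.1242  0.04  ]
cam [0.08415768743866622, -0.26270280502271276, 0.29334180605876675]
tip 122 [[0.0374, -0.1867, 0.0101], [0.0445, -0.183, 0.0175], [0.0502, -0.1797, 0.0233]]
keeper [[0.0263, -0.1814, 0.0251], [0.0621, -0.164, 0.0289]]
[190  91]
```

View pics/fin.png

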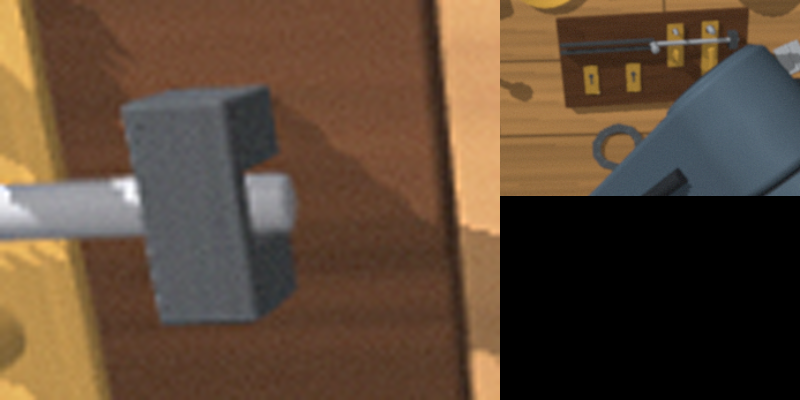

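The rod's tip sticks out about 6 mm past the keeper's far side, with the knob at the channel's end. Both fittings are locked under the rod, and the arm touches nothing.

```bash
python3 - <<'E'
from rig import workorder
print(workorder.hand_in())
E
```

```text
the job is handed in; nothing more can be done
None
```

I hung the door pull on the thick (right) peg, then the thumb-turn plate on the thin (left) peg. I then slid the bolt to the right until it stopped, and handed the job in at about 36 s.

- **Fittings:** the last wrist picture showed both lying flat on the board, handles outwards and within 1° of straight down the slope. The rod passes over both plates.
- **Bolt:** its tip shows about 6 mm beyond the keeper's far face, and the knob is at the end of its channel. It did not move further under about 20 N in the grip, or about 24 N pushed from the left only.
- **Disagreement:** I measured only about 180 mm of bolt travel, against the 195 mm given. The tip stood about 14 mm out of the channel before I began. I therefore take it that the bolt had not started at 0 and is now at its stop.
- **Other wares:** I did not touch them, but I made no separate check that each is where it was.

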